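# Set a stud in a copper frame bar with one turn of the flywheel press

## Task

Press the brass stud home in the copper frame bar: lay the bar that carries the stud flat between the guide rails of the bench press, stud end first, and slide it gently under the ram until you feel its end come up against the back stop, then let go. Then take the crank grip in a light hold and turn the flywheel forwards (top of the wheel coming towards the robot) through exactly one full revolution, so that the ram comes down on the stud and goes back to the top of its stroke, without squeezing or wrenching the grip and without turning backwards or on past the mark. Leave the bar in the press and everything else on the bench where it is.

Things in the scene. Friction and masses are not known exactly. Their poses are not given: they have to be found in the camera images.
- press: Grey bench press bolted to the bench, a C-frame open towards the robot. Origin on the bench straight below the ram; x to the rear (the way the bar is fed), y left, z up. Foot 228 x 130 x 28 high, x -78 to 150. The head overhangs the bed: front at x -35, underside at z 122, 84 wide, 246 high; over it a thin pointer to z 283 at y -67.
- bar_home (a point): Point on the bed where the bar's origin lies when the bar is home, give or take 6 along x by the stop's setting: bed top, 60 above the bench, 54 in front of the ram's axis, midway between the rails; axes as the press. The flat bed is 90 wide and runs from 24 in front of this point to 104 behind it.
- guide_mouth (a point): Midway between the front ends of the two guide rails, on the bed top (18 in front of bar_home); axes as the press. Rails 82 long from here, 8 high, 9 thick, straight, 33 apart inside: 1.5 mm of play each side of the bar.
- stop: Back stop on the bed behind the ram: a dark clamp block (origin at bed height, middle of its front face, 88 behind bar_home; axes as the press) with a steel finger, 28 wide, 14 high, clamped at a setting that differs each time: the finger's face stands 12 to 24 in front of the block, not measured, to be felt. It stands fast; keep the bar's push on it under 25 N.
- wheel (a joint): Turn of the flywheel, rad: 0 with the crank grip straight up and the ram at the top; grows turning forwards (grip goes over to the robot's side, down, back along the bottom, up at the rear); one revolution is 6.283; no end stop. Steel disc 170 across, 3.4 kg, on the press's right side, outer face at press y -78. Stays where it is left (bearing drag 0.2 N m).
- crank_grip: Black round crank grip on the flywheel, 22 diameter, axis along the press's y, turning freely on its pin (so its own x, z axes mean nothing). Origin on its axis, the place to hold it: 62 out from the wheel's face, 35 from its free end. Drag there 3 to 5 N, up to 20 N while the stud goes in (wheel at 2.2 to 3.0 rad). Hold it lightly: under 90 N in all, the two fingers' forces added up.
- press_shaft (a point): Point on the flywheel's axis, 190 above the bench and 140 to the right (-y) of the press's origin: the centre of the circle, radius 60, in the press's x-z plane, that the origin of crank_grip travels. Axes as the press.
- bar: Copper flat bar with the stud: 140 long (x), 30 wide (y), 6 thick, about 0.23 kg, lying flat on the wooden rest, underside 30 above the bench. Origin at the centre of its underside. The stud stands in its +x end, 54 from the centre, 16 from the end. Hold it across its width near the other end, about 48 from the centre, firmly lest it droops, to keep clear of the press head.
- rest: Wooden rest board, fixed, 110 x 240 (x, y), top 30 above the bench; origin at the centre of its underside. Both bars lie across it along x, their tails sticking out over its -x edge by about 50.
- stud (a joint): How far the stud has been pressed in, m: 0 = its head stands 4 mm above the bar, 0.004 = head flat on the bar. It is tight and needs about 130 N, more than the fingers should give: that is the ram's work.
- stud_top (a point): Top of the stud's round brass head, 16 diameter, 6 high: 16 above the bar's underside before pressing, 12 when home.
- punch_face (a point): Centre of the flat lower face, 26 diameter, of the ram's punch: 91 above the bench (31 above the bed) at the top of the stroke, 20 lower at the bottom.
- spare: Copper bar of the same size with no stud, only an empty hole. Leave it.
- mallet: Hammer lying on the bench, 270 long. Leave it.
- tape: Roll of clear tape, 100 across, 48 high. Leave it.
- tin: Open steel tin of spare studs, 95 x 75, 30 high. Leave it.
- punch: Chasing punch, a steel rod 120 long and 11 thick, lying on the bench. Leave it.
- jar: Jar with a steel lid, 72 across, 100 high. Leave it.
There are look-alikes about, which are no part of the job. There is more than one size of the bar; the job needs the smallest.

How it is judged:
By the outcome, as a careful person would: the job done as asked, in the order asked, and still so for the second after the job is handed in, with the robot touching nothing.
It also fails if it takes over 72 s, if anything falls off the work surface, if the arm or the gripper's body presses on something with over 40 N, if the wrist force passes 120 N, or if a joint passes its speed limit or range.

## Robot

A 6-joint arm with a two-finger parallel gripper is mounted at the origin on the work surface. World frame = base frame: x ahead of the robot, y to its left, z up, the work surface at z = 0. Lengths are in mm, angles in rad, forces in N, time in s.
With the tool pointing down it reaches from about 350 to 775 mm from the base axis. Payload 7.3 kg.
Tool frame: the origin (TCP) lies midway between the tips of the shut fingers; the grasp point (between the pads) lies 19 mm behind it; z points along the fingers, y is the line along which they close (so a half turn about z gives the same grasp; the last joint's range is limited). The gripper opens to 92 mm and grips with 3 to 60 N. Pads are 19 mm wide; open, the fingers measure 130 mm over their backs; the gripper's body (75 mm by 190 mm) begins 47 mm behind the grasp point.
Start: joints at [1.075, 0.342, 1.524, -0, 1.275, -0.146], TCP at [179.909, 493.232, 226.741] pointing down, gripper open.
Joint ranges: [-2.53, 2.53], [-0.77, 2.02], [0.04, 2.7], [-1, 4.14], [0.28, 2.66], [-3.11, 3.11]. Speed limits (rad/s): [2.57, 2.57, 3.14, 3.14, 3.14, 3.14].

## Interface

Orientations are given as [roll, pitch, yaw] about the fixed x, y, z axes, in that order (R = Rz(yaw) Ry(pitch) Rx(roll)).
In Python, from plant import get_obs, capture, camera_model, close_job, search_frame, regions_of, pinpoint gives the robot as it stands. The module is installed in compiled form; this text tells all that it offers.
- The arm moves only by the shell command python3 -m pendant 'ROWS'. ROWS is JSON, one flat list of numbers, 7 for each row, row after row: the shift along the tool's x, y, z in units of 30 mm (1.0 is 30 mm), then the turn, a rotation vector about the tool's x, y, z in units of 4 degrees (1.0 is 4 degrees), then the closure, from -1 (fully open) to 1 (shut), so that 0 is half open. In form: [dx, dy, dz, wx, wy, wz, gripper, dx, dy, dz, wx, wy, wz, gripper, ...]. A call has 1 to 12 rows; each row shifts and turns the commanded pose from where the row before left it, along the tool's axes as they then stand; what a row does not reach is not made up. A row lasts 1/10 s, in which the tool goes at most 50 mm and 8.59 degrees, less where a joint would pass 70% of its speed; a pose out of reach is approached as far as the arm can. A call with a number of a shift or a turn outside -1 to 1 is refused whole. A call with a gripper value outside its range is refused whole. The fingers move at their own pace and stop on an object; the grip force is fixed at half the most. Time passes only in rows, so rows that do not move let the fingers close. It gives the time, the measured TCP pose, the force, the opening and the grip force at its end, in the units of the state.
- get_obs(): the state, without advancing time (a new reading comes with each control period).
- capture(name): name is "scene" or "top"; returns the picture (400x640x3 uint8, red, green, blue); there is no depth.
- camera_model(name): a dict with "fov_y" (degrees; the focal length in pixels is half the picture's height over the tangent of half this angle, whatever the lens; pixels are square), "cx", "cy" (the principal point, pixels), "D" ([k1, k2, p1, p2, k3] as OpenCV has them; the pictures are not rectified), "pose" (4x4, takes a point from camera to world coordinates). Camera axes: x right, y up, looking along -z (the intrinsics and any distortion apply to the point x, -y, -z); pixel columns grow to the right and rows downward; lengths in mm; the calibration is good to about 2 mm. A picture is of the moment at which its call begins. camera_model takes no time and is no camera call.
- close_job(): hands the job in; it is judged then, once.
Trained networks look in the newest picture that a camera, given by its name, has taken for a name from the list of things; names that differ only in an ending like _2 or _b are one class to them, and where a whole thing is asked for, a point or a joint stands for the part that bears it (a point fixed in the world has none). Each returns a list of dicts, best first, with "score" (0 to 1); they miss things now and then, are a little off and sometimes report something else, mostly with a low value. They report only what shows in the picture. A call takes as long as a camera call. They do not tell look-alikes from the thing itself.
- search_frame(camera, thing): "location" ([column, row] in pixels, amid what is visible of it).
- regions_of(camera, thing): "pixels" (400x640 bool, what is visible of it) and "location" ([column, row] in pixels, amid what is visible of it).
- pinpoint(camera, thing): "location" ([column, row] in pixels: a listed point, or the origin of a listed thing).
The state is a dict: "time": time; "joint_positions": joint angles; "dq": joint speeds; "tau": joint torques, N m; "tool_pos": TCP position; "tcp_rot": TCP orientation; "contact_force": force on the tool from outside, world axes, zero at the start; "moment": the same for the moment, N m; "grip_width": finger opening in mm; "finger_force": force on a finger pad.
Only numpy, scipy, OpenCV 4.12 (cv2) and the standard library are available. Lean on these libraries where they do the work, as an engineer would, in place of code of your own. Each camera call takes 0.05 s, during which the arm holds its last target. There are 200 camera calls.

## Working session

There is one attempt and no reset: what is moved stays moved. The work goes in short steps, Python scripts to look and compute and a shell command to move; the robot and the scene stay as the last step left them, time stands still between calls to the robot, and variables do not carry over. Pictures are saved under pics/ and viewed, at most 10 in all, crops included, and the job is handed in when it is done.

```bash
mkdir -p pics; cat > h.py <<'E'
import numpy as np, cv2
from plant import *
def K(n):
    c=camera_model(n); f=200/np.tan(np.radians(c["fov_y"])/2)
    return np.array([[f,0,c["cx"]],[0,f,c["cy"]],[0,0,1.]]),np.array(c["D"],float),np.array(c["pose"])
def ray(n,p):
    k,D,P=K(n); u=cv2.undistortPoints(np.array([[p]],float),k,D)[0,0]
    d=P[:3,:3]@np.array([u[0],-u[1],-1]); return P[:3,3],d/np.linalg.norm(d)
def atz(n,p,z):
    o,d=ray(n,p); return o+d*(z-o[2])/d[2]
def proj(n,X):
    k,D,P=K(n); c=(np.atleast_2d(X)-P[:3,3])@P[:3,:3]; c=c*[1,-1,-1]
    return cv2.projectPoints(c,np.zeros(3),np.zeros(3),k,D)[0][:,0]
def tri(p1,p2):
    o1,d1=ray("scene",p1);o2,d2=ray("top",p2)
    A=np.c_[d1,-d2]; t=np.linalg.lstsq(A,o2-o1,rcond=None)[0]
    a=o1+d1*t[0];b=o2+d2*t[1]; return (a+b)/2,np.linalg.norm(a-b)
E
python3 - <<'E'
from h import *
np.set_printoptions(precision=1,suppress=True)
for n in("scene","top"):
    cv2.imwrite(f"pics/{n}0.png",capture(n)[:,:,::-1]); print(n,K(n)[2].tolist())
    for t in("bar","spare","stud_top","bar_home","guide_mouth","crank_grip","press_shaft","press","punch_face","stop"):
        print(n,t,[(round(r["score"],2),np.round(r["location"],1).tolist()) for r in pinpoint(n,t)[:4]])
print(get_obs())
E
```

```text
scene [[-0.6457822241953116, -0.6413125239519472, 0.4143471558195367, 1012.1703386568574], [0.7634579333955197, -0.549384245917441, 0.33957169239082186, 432.21866482461303], [0.009864220638160417, 0.535625986076206, 0.8443977144634476, 1061.5950991337438], [0.0, 0.0, 0.0, 1.0]]
scene bar [(0.96, [379.7, 246.7]), (0.85, [206.6, 232.2]), (0.77, [483.3, 252.7])]
scene spare [(0.59, [416.9, 278.2])]
scene stud_top [(0.5, [506.6, 243.4]), (0.35, [200.7, 252.3])]
scene bar_home [(0.95, [316.6, 201.0])]
scene guide_mouth [(0.82, [321.7, 204.8])]
scene crank_grip [(0.73, [265.7, 148.4])]
scene press_shaft []
scene press [(0.67, [300.5, 223.7])]
scene punch_face []
scene stop []
top [[-0.02093142152958016, 0.9846361988325409, -0.17335925571297267, 294.1762311882605], [-0.9997724685415573, -0.02132688324362313, -0.00041856592505394043, 58.06902313363608], [-0.004109347767197898, 0.17331104984887058, 0.9848585651052696, 1605.9128849198596], [0.0, 0.0, 0.0, 1.0]]
top bar [(0.88, [269.1, 216.4]), (0.73, [197.1, 282.9]), (0.66, [395.5, 137.0]), (0.27, [275.2, 155.8])]
top spare [(0.85, [225.5, 216.7])]
top stud_top [(0.43, [183.6, 302.6]), (0.43, [377.4, 116.6]), (0.42, [382.7, 180.2]), (0.29, [279.6, 270.9])]
top bar_home [(0.58, [334.3, 209.1])]
top guide_mouth []
top crank_grip [(0.6, [386.3, 177.6])]
top press_shaft []
top press [(0.9, [338.3, 196.1])]
top punch_face []
top stop []
{'time': 1.1, 'joint_positions': array([ 1.1,  0.3,  1.5, -0. ,  1.3, -0.1]), 'dq': array([-0., -0., -0.,  0., -0., -0.]), 'tau': array([  0. , -43.1, -24.4,   0.1,   0. ,  -0. ]), 'tool_pos': array([179.9, 493.2, 226.7]), 'tcp_rot': array([3.1, 0. , 2.8]), 'contact_force': array([-1.1,  0.4,  0.7]), 'moment': array([-0.,  0.,  0.]), 'finger_force': 0.0, 'grip_width': 91.4989255174816}
```

View pics/scene0.png

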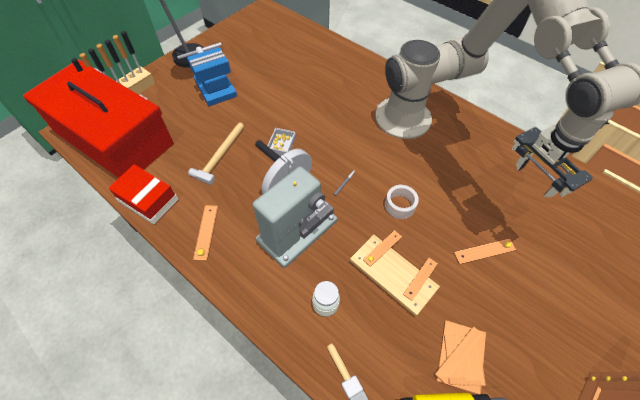

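View pics/top0.png

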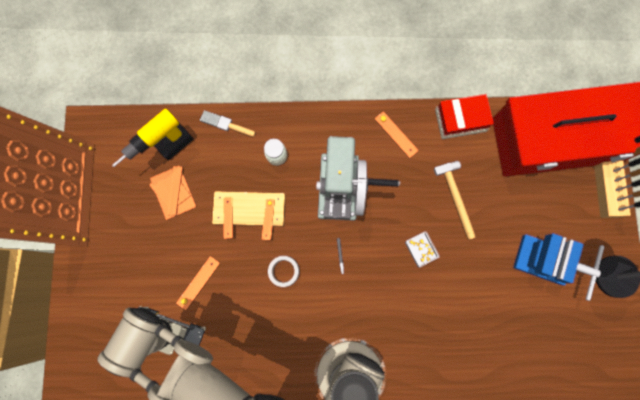

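The scene shows the bars that could be taken for the target:
- (380,247): on the rest, with a brass stud at its far end (370,259).
- (421,278): on the rest, with an empty hole. This is the spare.
- (206,232) and (485,252): longer studded bars lying on the bench, so look-alikes.

I choose (380,247), which is at (269,217) in top. The crops will check this.

```bash
python3 - <<'E'
from h import *
np.set_printoptions(precision=1,suppress=True)
a=cv2.imread("pics/top0.png")[125:250,205:405]; cv2.imwrite("pics/topc.png",cv2.resize(a,None,fx=4,fy=4,interpolation=cv2.INTER_CUBIC))
a=cv2.imread("pics/scene0.png")[130:310,240:450]; cv2.imwrite("pics/scc.png",cv2.resize(a,None,fx=3.3,fy=3.3,interpolation=cv2.INTER_CUBIC))
print("bar",tri([379.7,246.7],[269.1,216.4]),atz("top",[269.1,216.4],30),atz("scene",[379.7,246.7],30))
print("spare",atz("scene",[416.9,278.2],30),atz("top",[225.5,216.7],30))
print("home",tri([316.6,201],[334.3,209.1]),atz("scene",[316.6,201],60),atz("top",[334.3,209.1],60))
print("mouth",atz("scene",[321.7,204.8],60)); print("press",atz("scene",[300.5,223.7],0),atz("top",[338.3,196.1],0)); print("grip",tri([265.7,148.4],[386.3,177.6]))
E
```

```text
bar (array([521.7, 257.9,  39.1]), np.float64(0.7234251286447086)) [522.8 259.4  30. ] [517.5 256.1  30. ]
spare [529.1 393.9  30. ] [525.  407.7  30. ]
home (array([538.1,  33.8,  77.5]), np.float64(8.905914289033472)) [531.8  22.7  60. ] [538.5  37.4  60. ]
mouth [532.1  43.5  60. ]
press [600.1  14.6   0. ] [593.6  21.5   0. ]
grip (array([ 593.7, -110.9,  263.5]), np.float64(9.676497830638086))
```

View pics/topc.png

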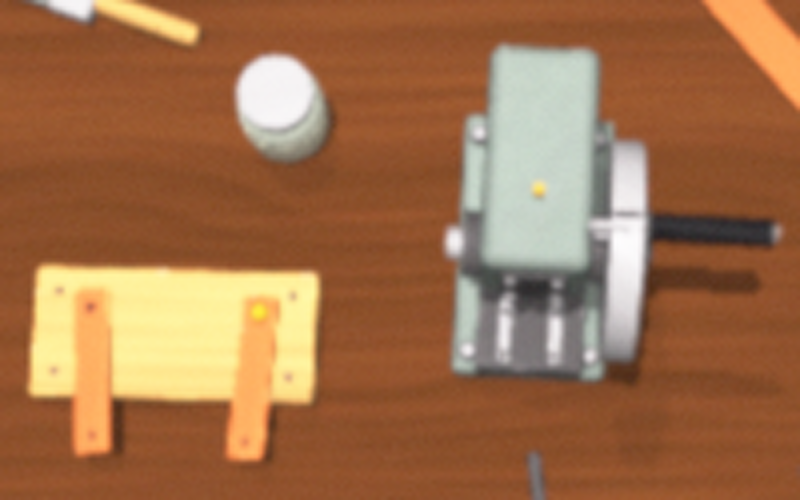

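View pics/scc.png

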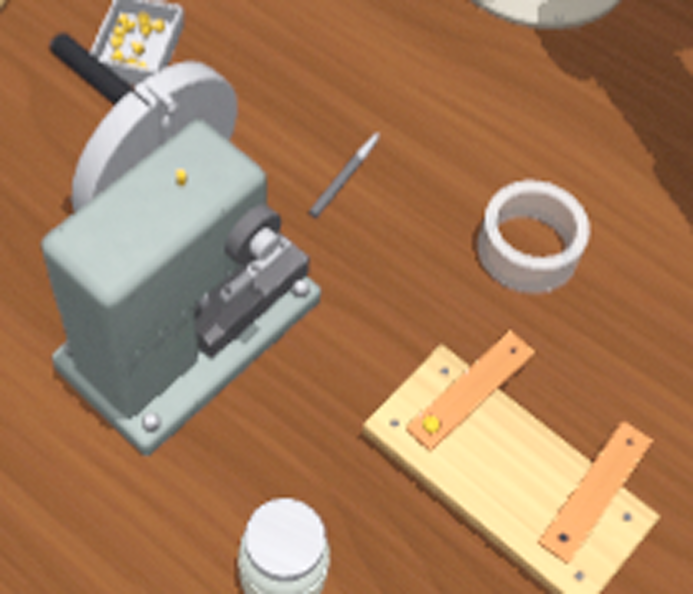

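The crops show the studded bar: stud at topc (259,312), scc (431,424). The spare's hole is at topc (91,307). The press is turned only slightly, with the crank grip straight up. Next I fit the poses from the corner pixels.

```bash
cat > fit.py <<'E'
from h import *
from scipy.optimize import least_squares
def T(c): return np.array(c)/4+[205,125]
def S(c): return np.array(c)/3.3+[240,130]
def fit(obs,x0):
    def w(p,X): c,s=np.cos(p[2]),np.sin(p[2]); return [p[0]+c*X[0]-s*X[1],p[1]+s*X[0]+c*X[1],X[2]]
    f=lambda p: np.concatenate([proj(n,w(p,X))[0]-q for n,X,q in obs])
    r=least_squares(f,x0,loss="soft_l1",x_scale=[10,10,.05]); return r.x,f(r.x).reshape(-1,2)
if __name__=="__main__":
    np.set_printoptions(precision=2,suppress=True)
    press=[("top",(-78,65,28),T((456,372))),("top",(-78,-65,28),T((603,378))),("top",(150,65,28),T((470,117))),
    ("top",(-35,42,246),T((485,265))),("top",(-35,-42,246),T((586,270))),("top",(0,-175,250),T((777,232))),("top",(0,-78,250),T((650,227))),
    ("scene",(-78,65,28),S((320,292))),("scene",(150,65,28),S((148,445))),("scene",(150,-65,28),S((57,355))),
    ("scene",(-35,42,246),S((267,180))),("scene",(0,-175,250),S((58,43))),("scene",(-36,0,246),S((235,150)))][:-1]
    print(*fit(press,[593,20,0]),sep="\n")
    for z in (36,):
      bar=[("top",(70,15,z),T((246,296))),("top",(70,-15,z),T((279,298))),("top",(-70,15,z),T((227,458))),("top",(-70,-15,z),T((264,460))),
      ("scene",(-70,-15,z),S((510,331))),("scene",(-70,15,z),S((534,350))),("scene",(70,-15,z),S((407,430))),("scene",(70,15,z),S((430,448))),
      ("top",(54,0,46),T((259,312))),("scene",(54,0,46),S((431,423)))]
      print(*fit(bar,[520,258,0]),sep="\n")
E
python3 fit.py; python3 -c "
from h import *
o=get_obs(); print(o['time'],o['tcp_rot'],o['joint_positions'])"
```

```text
[591.84  23.14  -0.06]
[[-0.78 -1.03]
 [ 0.63 -1.25]
 [-1.82 -1.95]
 [-1.51  1.33]
 [ 1.59  1.01]
 [-0.89  0.13]
 [-1.9   0.32]
 [-0.33 -2.6 ]
 [-1.46  0.74]
 [-3.9  -0.02]
 [ 1.86 -5.54]
 [-0.62 -1.65]]
[514.23 263.38  -0.1 ]
[[-1.01 -0.92]
 [-0.52 -0.71]
 [-0.68 -0.6 ]
 [-1.05 -0.36]
 [-0.35 -1.55]
 [ 0.01 -0.9 ]
 [-0.6  -2.  ]
 [ 0.12 -0.44]
 [-0.76 -0.46]
 [ 0.12 -1.36]]
1.1 [3.14148887e+00 2.05256198e-05 2.79182620e+00] [ 1.07501344e+00  3.41999509e-01  1.52407893e+00 -5.44292495e-06
  1.27540855e+00 -1.46014853e-01]
```

```bash
sed -i 's#return np.array(c)/4+#return np.array(c)/4-.375+#; s#return np.array(c)/3.3+#return np.array(c)/3.3-.35+#' fit.py
cat > plan.py <<'E'
from h import *
from scipy.spatial.transform import Rotation as Ro
np.set_printoptions(precision=2,suppress=True)
def RT(yaw,t): return Ro.from_euler("z",yaw)*Ro.from_euler("x",np.pi)*Ro.from_euler("y",-t)
def plan(G,yaw,t):
    "turn then shift taking the grasp point to G; in row units (sum over rows)"
    o=get_obs(); R0=Ro.from_euler("xyz",o["tcp_rot"]); R1=RT(yaw,t)
    p=np.array(G)+19*R1.apply([0,0,1])
    print("t",round(o["time"],2),"turn",np.degrees((R0.inv()*R1).as_rotvec())/4,"shift",R1.inv().apply(p-o["tool_pos"])/30,
     "grasp now",o["tool_pos"]-19*R0.apply([0,0,1]),"F",o["contact_force"],"w",round(o["grip_width"],1),"q",o["joint_positions"])
E
python3 fit.py; python3 - <<'E'
from plan import *
print(RT(np.pi,.35).as_matrix())
plan([464,268,150],np.pi-.1,0.35)
E
```

```text
[593.06  23.17  -0.06]
[[-0.53 -1.1 ]
 [ 0.87 -1.15]
 [-1.25 -1.99]
 [-1.21  1.23]
 [ 1.89  1.05]
 [-0.54  0.37]
 [-1.56  0.41]
 [-0.2  -1.85]
 [-1.64  1.32]
 [-3.91  0.4 ]
 [ 1.91 -4.81]
 [-0.36 -1.21]]
[515.03 263.2   -0.1 ]
[[-0.6  -0.78]
 [-0.11 -0.57]
 [-0.23 -0.46]
 [-0.61 -0.23]
 [-0.21 -1.07]
 [ 0.15 -0.41]
 [-0.45 -1.48]
 [ 0.27  0.08]
 [-0.34 -0.32]
 [ 0.26 -0.84]]
[[-0.94  0.    0.34]
 [ 0.    1.    0.  ]
 [-0.34  0.   -0.94]]
t 1.1 turn [-0.62 -4.99 -3.54] shift [-8.68 -6.53  6.52] grasp now [179.91 493.24 245.75] F [-1.09  0.44  0.68] w 91.5 q [ 1.08  0.34  1.52 -0.    1.28 -0.15]
```

```bash
python3 -m pendant '[0,0,0,-0.12,-1,-0.71,-1, 0,0,0,-0.12,-1,-0.71,-1, 0,0,0,-0.12,-1,-0.71,-1, 0,0,0,-0.12,-1,-0.71,-1, 0,0,0,-0.12,-1,-0.71,-1, -0.85,-0.6,0.6,0,0,0,-1, -0.85,-0.6,0.6,0,0,0,-1, -0.85,-0.6,0.6,0,0,0,-1, -0.85,-0.6,0.6,0,0,0,-1, -0.85,-0.6,0.6,0,0,0,-1, -0.85,-0.6,0.6,0,0,0,-1, -0.85,-0.6,0.6,0,0,0,-1]'
python3 -c "
from plan import *
plan([466,268.2,110],np.pi-.1,.35)"
```

```text
time: 2.3
tool_pos: [378.3, 345.9, 169.9]
tcp_rot: [-3.14, 0.351, 3.043]
contact_force: [-0.5, 0.7, 0.1]
grip_width: 91.9
finger_force: 0.0
t 2.3 turn [-0.02  0.01  0.01] shift [-2.29 -2.28  3.59] grasp now [371.77 346.55 187.72] F [-0.5   0.7   0.09] w 91.9 q [ 0.75  0.29  1.84 -0.37  0.81 -0.49]
```

```bash
python3 -m pendant '[-0.55,-0.55,0.85,0,0,0,-1, -0.55,-0.55,0.85,0,0,0,-1, -0.55,-0.55,0.85,0,0,0,-1, -0.5,-0.5,0.8,0,0,0,-1, 0,0,0,0,0,0,-1, 0,0,0,0,0,0,-1]'
python3 - <<'E'
from plan import *
plan([465.5,268.2,34],np.pi-.1,.35)
for n in("scene","top"): im=capture(n); cv2.imwrite(f"pics/{n}1.png",im[:,:,::-1])
a=cv2.imread("pics/scene1.png")[170:310,290:490]; b=cv2.imread("pics/top1.png")[160:260,205:345]
a=cv2.resize(a,(786,550),interpolation=cv2.INTER_CUBIC); cv2.imwrite("pics/c1.png",a)
# expected grasp-point pixels
o=get_obs(); g=o["tool_pos"]-19*Ro.from_euler("xyz",o["tcp_rot"]).apply([0,0,1]); print(proj("scene",g),proj("top",g))
E
```

```text
time: 2.9
tool_pos: [465.5, 272.6, 97.7]
tcp_rot: [-3.139, 0.35, 3.041]
contact_force: [-1.0, 0.1, 0.3]
grip_width: 92.1
finger_force: 0.0
t 2.9 turn [-0.04 -0.   -0.01] shift [ 0.71 -0.14  2.63] grasp now [458.98 273.26 115.5 ] F [-1.03  0.14  0.34] w 92.1 q [ 0.5   0.41  1.9  -0.37  0.57 -0.68]
[[401.41 222.82]] [[260.96 232.55]]
```

View pics/c1.png

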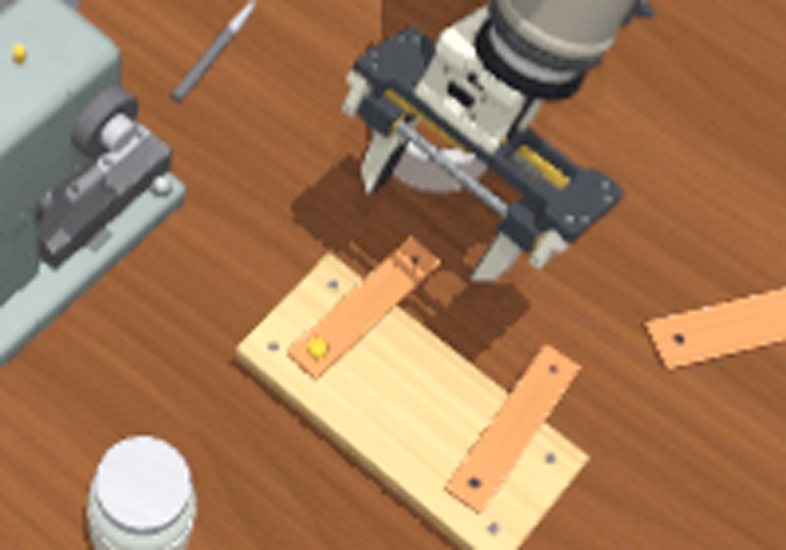

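The scene crop shows the open fingers straddling the line of the studded bar's tail at (410,255), with the tape clear behind. Going down.

```bash
python3 -m pendant '[0.18,-0.04,0.66,0,0,0,-1, 0.18,-0.03,0.66,0,0,0,-1, 0.18,-0.04,0.66,0,0,0,-1, 0.17,-0.03,0.65,0,0,0,-1, 0,0,0,0,0,0,-1, 0,0,0,0,0,0,-1]'
python3 -c "
from plan import *
plan([465.5,268.2,34],np.pi-.1,.35)"
```

```text
time: 3.6
tool_pos: [471.9, 268.8, 17.2]
tcp_rot: [-3.14, 0.351, 3.044]
contact_force: [0.1, -0.0, 0.9]
grip_width: 91.8
finger_force: 0.0
t 3.6 turn [-0.01  0.02  0.03] shift [ 0.01 -0.04  0.04] grasp now [465.39 269.45  35.06] F [ 0.11 -0.03  0.9 ] w 91.8 q [ 0.49  0.56  1.96 -0.55  0.38 -0.49]
```

```bash
python3 -m pendant '[0,-0.04,0.03,0,0,0,0.3, 0,0,0,0,0,0,0.6, 0,0,0,0,0,0,1, 0,0,0,0,0,0,1, 0,0,0,0,0,0,1, 0,0,0,0,0,0,1, 0,0,0,0,0,0,1, 0,0,0,0,0,0,1]'
python3 -m pendant '[-0.34,0,-0.94,0,0,0,1, -0.34,0,-0.94,0,0,0,1, -0.34,0,-0.94,0,0,0,1, 0,0,0,0,0,0,1, 0,0,0,0,0,0,1]'
python3 - <<'E'
from plan import *
plan([465.5,268.2,120],np.pi-.06,.35)
for n in("scene","top"): im=capture(n); cv2.imwrite(f"pics/{n}2.png",im[:,:,::-1])
a=cv2.imread("pics/scene2.png")[170:280,290:450]; 
cv2.imwrite("pics/c2.png",cv2.resize(a,(800,550),interpolation=cv2.INTER_CUBIC))
E
```

```text
time: 4.4
tool_pos: [472.2, 266.7, 15.6]
tcp_rot: [-3.14, 0.351, 3.042]
contact_force: [-0.5, 0.1, -0.1]
grip_width: 32.4
finger_force: 0.3
time: 4.9
tool_pos: [471.5, 266.7, 105.3]
tcp_rot: [-3.139, 0.35, 3.042]
contact_force: [-0.4, -0.3, -3.0]
grip_width: 29.3
finger_force: 30.0
t 4.9 turn [-0.23  0.   -0.53] shift [0.02 0.04 0.1 ] grasp now [465.03 267.35 123.16] F [-0.35 -0.33 -3.  ] w 29.3 q [ 0.49  0.4   1.89 -0.35  0.58 -0.71]
```

View pics/c2.png

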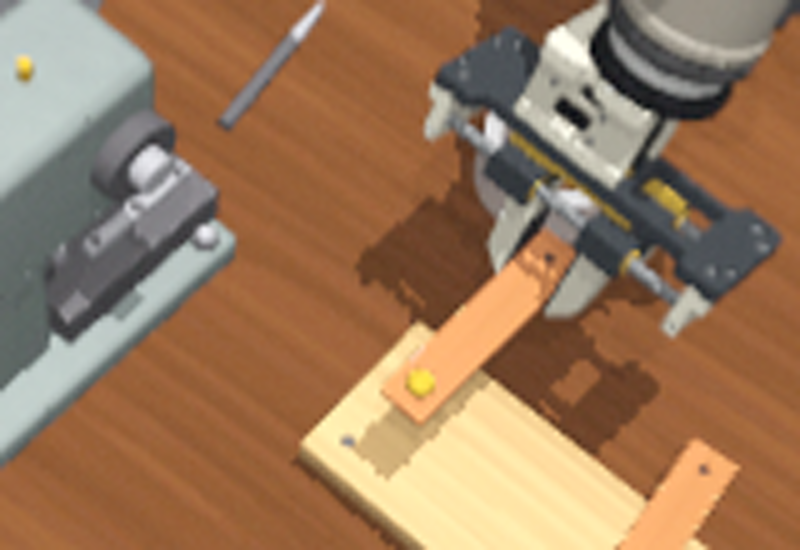

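The crop shows the studded bar held level by its tail, stud at (420,382), with the spare untouched. Next I check the hold and camera bias from the stud.

```bash
python3 - <<'E'
from plan import *
import fit
o=get_obs(); R=Ro.from_euler("xyz",o["tcp_rot"]); g=o["tool_pos"]-19*R.apply([0,0,1])
yw=o["tcp_rot"][2]-np.pi; u=np.array([np.cos(yw),np.sin(yw),0]); v=np.array([-u[1],u[0],0])
P={}
for n in("scene","top"):
    im=cv2.cvtColor(cv2.imread(f"pics/{n}2.png"),cv2.COLOR_BGR2HSV)
    e=proj(n,g+104*u+[0,0,10])[0]
    m=cv2.inRange(im,(22,150,150),(35,255,255)); ys,xs=np.nonzero(m); k=np.hypot(xs-e[0],ys-e[1])<12
    P[n]=np.array([xs[k].mean(),ys[k].mean()]) if k.any() else None
    print(n,"expected",e,"seen",P[n],k.sum(),[r["location"] for r in pinpoint(n,"stud_top")[:3]])
X,gap=tri(P["scene"],P["top"]); d=X-g
print("stud rel grasp: along",d@u,"lat",d@v,"up",d[2],"gap",gap)
for n in P:
    oo,dd=ray(n,P[n]); t=(-(oo-g)@v)/(dd@v) if n=="scene" else (g[2]+10-oo[2])/dd[2]; q=oo+dd*t-g; print(n,q@u,q@v,q[2])
E
sed -i 's/    print(\*fit(press,\[593,20,0\]),sep="\\n")/    for k in ("scene","top"): print(k,fit([o for o in press if o[0]==k],[593,20,0])[0])/' fit.py; python3 fit.py | head -2
```

```text
scene expected [374.28 243.44] seen [373.81 245.95] 21 [[284.5, 146.0], [200.2, 251.8], [372.3, 242.6]]
top expected [265.9 198. ] seen [266.25 198.33] 12 [[385.0, 180.2], [380.6, 116.3], [183.0, 304.3]]
stud rel grasp: along 105.00216572344364 lat 0.9294582646143963 up -2.5271504647103598 gap 0.6014240650064127
scene 102.53042818501966 -1.827268796494204e-15 -7.6583047860229385
top 103.0177586629394 -1.2267339606774907 9.999999999999943
scene [594.61  26.74  -0.06]
top [593.43  21.33  -0.06]
```

```bash
python3 - <<'E'
from plan import *
o=get_obs(); R=Ro.from_euler("xyz",o["tcp_rot"]); g=o["tool_pos"]-19*R.apply([0,0,1])
yw=o["tcp_rot"][2]-np.pi; u=np.array([np.cos(yw),np.sin(yw),0]); v=np.array([-u[1],u[0],0])
for c,l in (((549,258),0),((420,382),0),((382,387),-15),((425,425),15),((537,232),-15),((495,288),-15),((480,365),15)):
    p=np.array(c)/5-.4+[290,170]; oo,dd=ray("scene",p); t=((g-oo)@v+l)/(dd@v); q=oo+dd*t-g; print(c,q@u,q[2])
E
```

```text
(549, 258) -4.936847337793065 -2.676190031930517
(420, 382) 103.72425158245275 -5.724259237996037
(382, 387) 116.09373326943488 -16.67943680753679
(425, 425) 113.01864403211378 -23.741826347791246
(537, 232) -11.73694448252652 -0.3211256327010261
(495, 288) 17.86198753954472 -28.919112210276197
(480, 365) 70.21247524796941 -10.301911831887722
```

```bash
cat > kin.py <<'E'
from plan import *
from scipy.optimize import least_squares
D=[([1.075,.342,1.524,0,1.275],[179.9,493.2,226.7],[3.1415,0,2.792]),
([.75,.29,1.84,-.37,.81],[378.3,345.9,169.9],[-3.14,.351,3.043]),([.5,.41,1.9,-.37,.57],[465.5,272.6,97.7],[-3.139,.35,3.041]),
([.49,.56,1.96,-.55,.38],[471.9,268.8,17.2],[-3.14,.351,3.044]),([.49,.4,1.89,-.35,.58],[471.5,266.7,105.3],[-3.139,.35,3.042])]
def res(p):
    h,a,L1,L2,d=p; e=[]
    for q,t,r in D:
        w=np.array(t)-d*Ro.from_euler("xyz",r).apply([0,0,1]); s=q[1]+q[2]
        e+=[a+L1*np.sin(q[1])+L2*np.sin(s)-np.hypot(*w[:2]),h+L1*np.cos(q[1])+L2*np.cos(s)-w[2]]
    return e
f=least_squares(res,[160,0,400,400,250]); P=f.x
def ik(G,yaw,t):
    h,a,L1,L2,d=P; z=RT(yaw,t).apply([0,0,1]); w=np.array(G)-(d-19)*z
    r=np.hypot(*w[:2])-a; y=w[2]-h; c=(r*r+y*y-L1**2-L2**2)/(2*L1*L2)
    q3=np.arccos(c); q2=np.arctan2(r,y)-np.arctan2(L2*np.sin(q3),L1+L2*c); q1=np.arctan2(w[1],w[0])
    s=q2+q3; f=np.array([np.sin(s)*np.cos(q1),np.sin(s)*np.sin(q1),np.cos(s)])
    return np.array([q1,q2,q3,np.arccos(np.clip(f@z,-1,1))]),w
if __name__=="__main__":
    print(P,"res",f.fun)
    for t in (0,.15,.25,.35,.45):
        for s in (-190,-150,-104):
            c=[594+s*np.cos(.06),23-s*np.sin(.06)]
            for z in (72,): print(t,s,"q1,q2,q3,|q5|",ik([*c,z],np.pi-.06,t)[0])
E
python3 kin.py
```

```text
[145.13  38.57 448.33 350.36 236.57] res [-0.83  2.29  1.21 -3.18 -0.53  0.34  1.52  0.81 -1.37 -0.27]
0 -190 q1,q2,q3,|q5| [0.08 0.35 2.14 0.66]
0 -150 q1,q2,q3,|q5| [0.07 0.41 2.02 0.71]
0 -104 q1,q2,q3,|q5| [0.06 0.49 1.89 0.77]
0.15 -190 q1,q2,q3,|q5| [0.1  0.3  2.23 0.47]
0.15 -150 q1,q2,q3,|q5| [0.08 0.36 2.12 0.51]
0.15 -104 q1,q2,q3,|q5| [0.07 0.44 1.99 0.57]
0.25 -190 q1,q2,q3,|q5| [0.11 0.28 2.29 0.33]
0.25 -150 q1,q2,q3,|q5| [0.09 0.34 2.18 0.38]
0.25 -104 q1,q2,q3,|q5| [0.07 0.41 2.05 0.43]
0.35 -190 q1,q2,q3,|q5| [0.12 0.26 2.35 0.2 ]
0.35 -150 q1,q2,q3,|q5| [0.1  0.32 2.24 0.24]
0.35 -104 q1,q2,q3,|q5| [0.08 0.39 2.12 0.29]
0.45 -190 q1,q2,q3,|q5| [0.13 0.25 2.41 0.09]
0.45 -150 q1,q2,q3,|q5| [0.11 0.31 2.31 0.11]
0.45 -104 q1,q2,q3,|q5| [0.09 0.38 2.18 0.15]
```

The tilt has to stay at or below about 0.25 because of joint 5, and the bar drooped because I lifted before full grip force. I'll set it back and regrip with less tilt.

```bash
python3 -m pendant '[0.31,0,0.85,0,0,0,1, 0.31,0,0.85,0,0,0,1, 0.14,0,0.38,0,0,0,1, 0.08,0,0.22,0,0,0,1, 0.08,0,0.22,0,0,0,1, 0.07,0,0.2,0,0,0,1, 0,0,0,0,0,0,1, 0,0,0,0,0,0,1]'
python3 -m pendant '[0,0,0,0,0,0,0.2, 0,0,0,0,0,0,0, 0,0,0,0,0,0,-0.2, 0,0,0,0,0,0,-0.2, 0,0,0,0,0,0,-0.2]'
python3 - <<'E'
from plan import *
plan([463,267.3,33.5],np.pi-.1,.24)
import fit
im=capture("scene"); cv2.imwrite("pics/scene3.png",im[:,:,::-1])
cv2.imwrite("pics/c3.png",cv2.resize(im[170:280,290:450,::-1],(800,550),interpolation=cv2.INTER_CUBIC))
E
```

```text
time: 5.9
tool_pos: [472.4, 267.0, 19.3]
tcp_rot: [-3.14, 0.352, 3.043]
contact_force: [-2.4, 0.3, 0.4]
grip_width: 29.3
finger_force: 30.0
time: 6.4
tool_pos: [472.2, 266.7, 18.8]
tcp_rot: [-3.14, 0.351, 3.043]
contact_force: [-0.8, 0.3, 0.7]
grip_width: 54.9
finger_force: 0.0
t 6.4 turn [-0.02  1.59  0.01] shift [ 0.18 -0.01  0.09] grasp now [465.69 267.42  36.68] F [-0.81  0.31  0.73] w 54.9 q [ 0.49  0.56  1.96 -0.54  0.38 -0.5 ]
```

View pics/c3.png

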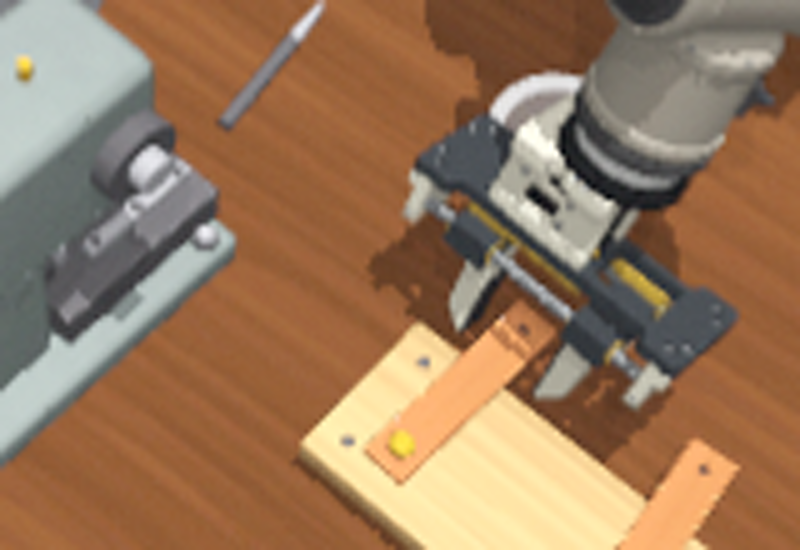

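The crop shows the bar flat on the rest again, stud at (402,444), with the fingers open around its tail. Re-tilting and gripping fully.

```bash
python3 -m pendant '[0,0,0,0,0.8,0,-0.2, 0,0,0,0,0.79,0,-0.2, 0.18,0,0.09,0,0,0,-0.2, 0,0,0,0,0,0,0.4, 0,0,0,0,0,0,1, 0,0,0,0,0,0,1, 0,0,0,0,0,0,1, 0,0,0,0,0,0,1, 0,0,0,0,0,0,1, 0,0,0,0,0,0,1, 0,0,0,0,0,0,1]'
python3 -c "
from plan import *
plan([463,267.3,133.5],np.pi-.1,.24)"
```

```text
time: 7.55
tool_pos: [467.3, 267.1, 14.8]
tcp_rot: [-3.139, 0.239, 3.042]
contact_force: [-0.8, 0.3, -1.6]
grip_width: 29.7
finger_force: 30.0
t 7.55 turn [-0.03 -0.01  0.01] shift [-0.8  -0.01 -3.25] grasp now [462.86 267.61  33.21] F [-0.81  0.26 -1.64] w 29.7 q [ 0.45  0.57  1.9  -0.27  0.49 -0.79]
```

```bash
python3 -m pendant '[-0.05,0,-0.2,0,0,0,1, -0.1,0,-0.4,0,0,0,1, -0.15,0,-0.6,0,0,0,1, -0.2,0,-0.8,0,0,0,1, -0.15,0,-0.65,0,0,0,1, -0.1,0,-0.4,0,0,0,1, -0.05,0,-0.2,0,0,0,1, 0,0,0,0,0,0,1, 0,0,0,0,0,0,1]'
cat > stud.py <<'E'
from plan import *
def stud(L=102,tag="x"):
    o=get_obs(); R=Ro.from_euler("xyz",o["tcp_rot"]); g=o["tool_pos"]-19*R.apply([0,0,1])
    yw=o["tcp_rot"][2]-np.pi; u=np.array([np.cos(yw),np.sin(yw),0]); v=np.array([-u[1],u[0],0]); P={}
    for n in("scene","top"):
        im=capture(n); cv2.imwrite(f"pics/{n}{tag}.png",im[:,:,::-1]); im=cv2.cvtColor(im,cv2.COLOR_RGB2HSV)
        e=proj(n,g+L*u+[0,0,8])[0]
        m=cv2.inRange(im,(22,150,130),(35,255,255)); ys,xs=np.nonzero(m); k=np.hypot(xs-e[0],ys-e[1])<9
        P[n]=np.array([xs[k].mean(),ys[k].mean()]) if k.any() else np.array([np.nan]*2)
        print(n,"exp",e,"seen",P[n],k.sum())
    X,gap=tri(P["scene"],P["top"]); d=X-g; print("stud along",d@u,"lat",d@v,"up",d[2],"(10 if level)",gap)
E
python3 -c "
from stud import *
stud(102,4)
plan([594-185,23+11,100],np.pi-.06,.24)"
```

```text
time: 8.45
tool_pos: [467.3, 267.1, 114.9]
tcp_rot: [-3.139, 0.239, 3.042]
contact_force: [-0.6, 0.9, -2.6]
grip_width: 29.2
finger_force: 30.0
scene exp [375.77 241.1 ] seen [374.05 243.19] 21
top exp [265.25 198.56] seen [265.64 196.91] 11
stud along 108.09992286726875 lat -0.044721174401046844 up 3.9917033015058223 (10 if level) 0.06818925393129396
t 8.55 turn [-0.17 -0.03 -0.54] shift [ 1.54 -7.87  0.75] grasp now [462.65 267.56 132.87] F [ 1.2   0.43 -2.47] w 29.5 q [ 0.45  0.4   1.81 -0.19  0.73 -0.89]
```

```bash
python3 -m pendant '[0,0,0,-0.08,0,-0.27,1, 0,0,0,-0.09,-0.02,-0.27,1, 0.2,-0.5,0,0,0,0,1, 0.25,-1,0,0,0,0,1, 0.25,-1,0,0,0,0,1, 0.25,-1,0,0,0,0,1, 0.25,-1,0.1,0,0,0,1, 0.2,-1,0.2,0,0,0,1, 0.1,-1,0.2,0,0,0,1, 0.04,-0.9,0.2,0,0,0,1, 0,-0.47,0.05,0,0,0,1, 0,0,0,0,0,0,1]'
python3 -m pendant '[0,0,0,0,0,0,1]'
python3 - <<'E'
from stud import *
stud(108,5)
plan([594-185,23+11,84],np.pi-.06,.24)
a=cv2.imread("pics/top5.png")[160:225,285:385]; b=cv2.imread("pics/scene5.png")[160:240,270:390]
cv2.imwrite("pics/c5.png",np.vstack([cv2.resize(a,(560,364),interpolation=cv2.INTER_CUBIC)[:230],cv2.resize(b,(560,370),interpolation=cv2.INTER_CUBIC)]) )
cv2.imwrite("pics/c5t.png",cv2.resize(a,(800,520),interpolation=cv2.INTER_CUBIC))
E
```

```text
time: 9.75
tool_pos: [413.9, 32.5, 82.0]
tcp_rot: [3.141, 0.241, 3.079]
contact_force: [-0.3, -0.1, -2.1]
grip_width: 29.7
finger_force: 30.0
time: 9.85
tool_pos: [414.1, 33.9, 82.3]
tcp_rot: [3.141, 0.241, 3.08]
contact_force: [0.4, -0.5, -3.8]
grip_width: 29.5
finger_force: 30.0
scene exp [321.01 190.06] seen [322.  190.5] 10
top exp [337.62 213.12] seen [337.5 213.5] 12
stud along 106.4780448991875 lat 1.2046472512572863 up 5.631170437640307 (10 if level) 2.156331316115326
t 9.95 turn [0.01 0.02 0.01] shift [ 0.15 -0.03  0.54] grasp now [409.61  34.84 100.79] F [ 0.48 -0.11 -2.13] w 29.3 q [-0.11  0.25  2.2   0.03  0.45 -1.65]
```

View pics/c5.png

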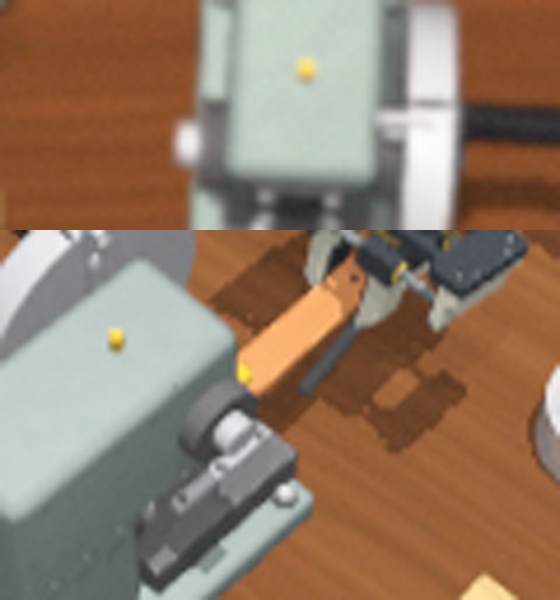

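The scene half shows the bar approaching the press, stud at (243,372), well above the bed. The top half cut off the mouth, so I view the full top crop.

View pics/c5t.png

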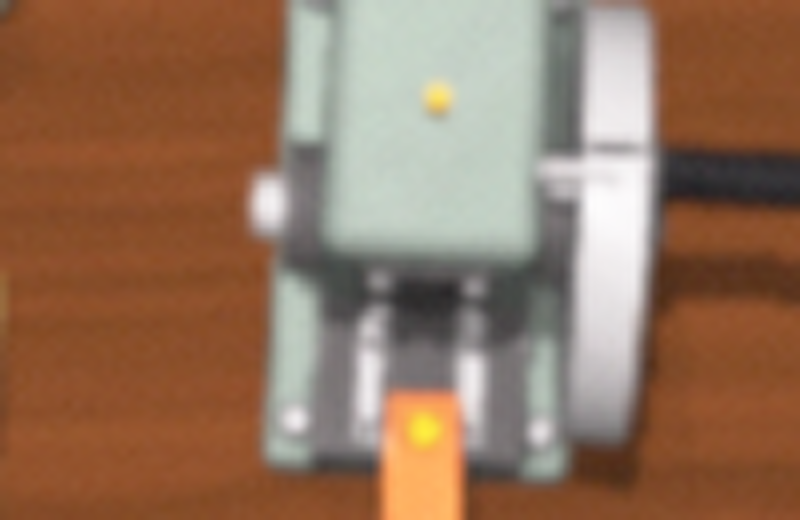

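The top crop shows the nose at (424,395) between the rails, whose inner edges are near 384 and 462, so it is nearly centred. Quantifying this to sub-pixel before lowering.

```bash
python3 - <<'E'
from plan import *
from scipy.optimize import least_squares
im=cv2.imread("pics/top4.png").astype(float); hsv=cv2.cvtColor(im.astype(np.uint8),cv2.COLOR_BGR2HSV)
rows=range(202,214); pts=[]
for r in rows:
    g=im[r].mean(1)
    out=[]
    for lo,hi in((328,336),(340,348)):
        seg=g[lo:hi]; w=np.clip(seg-np.median(seg)-5,0,None)
        w=np.clip(seg-(seg.min()+.4*(seg.max()-seg.min())),0,None); out.append((np.arange(lo,hi)*w).sum()/w.sum())
    pts.append((r,*out))
pts=np.array(pts); print(pts[::3])
def W(p,X): c,s=np.cos(p[1]),np.sin(p[1]); return np.array([594+c*X[0]-s*X[1],p[0]+s*X[0]+c*X[1],X[2]])
def f(p):
    e=[]
    for yy,col in((21,1),(-21,2)):
        A=proj("top",np.array([W(p,(x,yy,68)) for x in(-72,-35)])); 
        e+=list(np.interp(pts[:,0],A[::-1][:,1] if A[0,1]>A[1,1] else A[:,1],A[::-1][:,0] if A[0,1]>A[1,1] else A[:,0])-pts[:,col])
        if yy>0: print_rows=A
    return e
r=least_squares(f,[23,-.06],loss="soft_l1",x_scale=[1,.01],diff_step=1e-4); print("rails y at press origin, yaw",r.x,np.round(r.fun,1) if 0 else np.abs(r.fun).mean())
# bar in image 5
h5=cv2.cvtColor(cv2.imread("pics/top5.png"),cv2.COLOR_BGR2HSV); m=cv2.inRange(h5,(5,120,150),(35,255,255))
b=[]
for rr in range(211,224):
    x=np.nonzero(m[rr,325:352])[0]+325
    if len(x): b.append((rr,x.mean(),len(x)))
b=np.array(b); print(b[::3])
g=np.array([409.61,34.84,100.79]); yw=3.08-np.pi
u=np.array([np.cos(yw),np.sin(yw),0])
L=np.array([g+s*u+[0,0,3-.04*s] for s in(120,20)]); A=proj("top",L); k=(b[:,0]<=A[1,1])
print(A,"bar seen-exp px",(b[:,1]-np.interp(b[:,0],A[:,1],A[:,0])))
E
```

```text
[[202.   330.73 343.25]
 [205.   330.83 343.37]
 [208.   330.57 343.36]
 [211.   330.47 343.02]]
rails y at press origin, yaw [25.87 -0.05] 0.09739708955411903
[[211.  337.    9. ]
 [214.  338.    9. ]
 [217.  337.5  10. ]
 [220.  337.   11. ]
 [223.  337.   11. ]]
[[337.52 209.91]
 [336.39 240.42]] bar seen-exp px [-0.48 -0.44  0.1   0.63  0.67  0.21  0.24 -0.22 -0.18 -0.14 -0.11 -0.07
 -0.03]
```

```bash
python3 -m pendant '[0,0.02,0,0,0,-0.08,1, 0.06,0,0.24,0,0,0,1, 0.06,0,0.24,0,0,0,1, 0.06,0,0.24,0,0,0,1, 0.03,0,0.12,0,0,0,1, 0,0,0,0,0,0,1, 0,0,0,0,0,0,1]'
python3 -m pendant '[0.01,0,0.05,0,0,0,1, 0.01,0,0.05,0,0,0,1, 0.01,0,0.05,0,0,0,1, 0,0,0,0,0,0,1]'
python3 -c "
from plan import *
plan([594-185,35,63],np.pi-.055,.24);print(get_obs()['moment'])"
```

```text
time: 10.65
tool_pos: [413.9, 34.6, 56.1]
tcp_rot: [-3.141, 0.241, 3.087]
contact_force: [0.1, 0.6, -2.7]
grip_width: 28.9
finger_force: 30.0
time: 11.05
tool_pos: [414.1, 34.6, 51.5]
tcp_rot: [-3.141, 0.241, 3.087]
contact_force: [-0.6, -0.6, -2.4]
grip_width: 29.3
finger_force: 30.0
t 11.05 turn [-0.01  0.01  0.  ] shift [0.07 0.   0.22] grasp now [409.56  34.9   69.99] F [-0.57 -0.56 -2.39] w 29.3 q [-0.11  0.32  2.23  0.04  0.34 -1.66]
[ 0.02  0.42 -0.03]
```

```bash
python3 -m pendant '[0.01,0,0.05,0,0,0,1, 0.01,0,0.05,0,0,0,1, 0.01,0,0.03,0,0,0,1, 0,0,0,0,0,0,1]'
python3 -m pendant '[0.01,0,0.03,0,0,0,1, 0.01,0,0.03,0,0,0,1, 0,0,0,0,0,0,1]'
python3 -c "
from plan import *
plan([594-185,35,63],np.pi-.055,.24);print(get_obs()['moment'])"
```

```text
time: 11.45
tool_pos: [414.0, 34.7, 47.5]
tcp_rot: [-3.141, 0.241, 3.087]
contact_force: [-0.4, -0.1, -1.9]
grip_width: 29.3
finger_force: 30.0
time: 11.75
tool_pos: [414.1, 34.6, 45.7]
tcp_rot: [-3.141, 0.241, 3.087]
contact_force: [-0.4, 0.2, -2.1]
grip_width: 29.6
finger_force: 30.0
t 11.75 turn [-0.01  0.02  0.  ] shift [0.03 0.   0.03] grasp now [409.61  34.9   64.2 ] F [-0.38  0.22 -2.06] w 29.6 q [-0.11  0.34  2.24  0.04  0.32 -1.66]
[ 0.    0.3  -0.09]
```

```bash
python3 -m pendant '[-0.08,0,0.02,0,0,0,1, -0.08,0,0.02,0,0,0,1, -0.08,0,0.02,0,0,0,1, -0.08,0,0.02,0,0,0,1, 0,0,0,0,0,0,1]'
python3 -m pendant '[-0.08,0,0.02,0,0,0,1, -0.08,0,0.02,0,0,0,1, -0.08,0,0.02,0,0,0,1, -0.08,0,0.02,0,0,0,1, 0,0,0,0,0,0,1]'
python3 -c "
from plan import *
plan([594-108,29.5,63],np.pi-.055,.24);print(get_obs()['moment'])"
```

```text
time: 12.25
tool_pos: [424.6, 34.0, 45.9]
tcp_rot: [-3.141, 0.242, 3.087]
contact_force: [0.5, -0.5, -1.5]
grip_width: 29.4
finger_force: 30.0
time: 12.75
tool_pos: [434.4, 33.5, 45.8]
tcp_rot: [-3.141, 0.242, 3.087]
contact_force: [1.7, -0.0, -2.8]
grip_width: 29.4
finger_force: 30.0
t 12.75 turn [-0.01  0.03  0.  ] shift [-1.81 -0.04  0.49] grasp now [429.85  33.76  64.22] F [ 1.74 -0.01 -2.75] w 29.4 q [-0.11  0.36  2.19  0.04  0.35 -1.66]
[0.05 0.21 0.05]
```

Sliding freely. I continue in short pushes.

```bash
python3 -m pendant '[-0.08,0,0.02,0,0,0,1, -0.08,0,0.02,0,0,0,1, -0.08,0,0.02,0,0,0,1, -0.08,0,0.02,0,0,0,1, 0,0,0,0,0,0,1]'
python3 -m pendant '[-0.08,0,0.02,0,0,0,1, -0.08,0,0.02,0,0,0,1, -0.08,0,0.02,0,0,0,1, -0.08,0,0.02,0,0,0,1, 0,0,0,0,0,0,1]'
python3 -c "
from plan import *
plan([594-108,29.5,63],np.pi-.055,.24);print(get_obs()['moment'])"
```

```text
time: 13.25
tool_pos: [444.3, 33.0, 45.7]
tcp_rot: [-3.141, 0.242, 3.087]
contact_force: [0.8, 0.3, -2.2]
grip_width: 29.8
finger_force: 30.0
time: 13.75
tool_pos: [454.2, 32.4, 45.7]
tcp_rot: [-3.141, 0.242, 3.087]
contact_force: [0.7, 0.1, -2.9]
grip_width: 29.5
finger_force: 30.0
t 13.75 turn [-0.01  0.03  0.  ] shift [-1.17 -0.04  0.33] grasp now [449.61  32.71  64.15] F [ 0.69  0.09 -2.91] w 29.5 q [-0.11  0.39  2.14  0.03  0.37 -1.65]
[0.12 0.18 0.02]
```

```bash
python3 -m pendant '[-0.08,0,0.02,0,0,0,1, -0.08,0,0.02,0,0,0,1, -0.08,0,0.02,0,0,0,1, -0.08,0,0.02,0,0,0,1, 0,0,0,0,0,0,1]'
python3 -m pendant '[-0.08,0,0.02,0,0,0,1, -0.08,0,0.02,0,0,0,1, -0.06,0,0.015,0,0,0,1, 0,0,0,0,0,0,1]'
python3 -m pendant '[-0.04,0,0.01,0,0,0,1, -0.04,0,0.01,0,0,0,1, 0,0,0,0,0,0,1]'
python3 -c "
from plan import *
plan([594-108,29.5,63],np.pi-.055,.24);print(get_obs()['moment'])"
```

```text
time: 14.25
tool_pos: [464.0, 31.9, 45.7]
tcp_rot: [-3.141, 0.242, 3.087]
contact_force: [-0.1, 0.8, -1.9]
grip_width: 29.2
finger_force: 30.0
time: 14.65
tool_pos: [470.6, 31.6, 45.6]
tcp_rot: [-3.141, 0.241, 3.087]
contact_force: [0.1, 1.3, -1.7]
grip_width: 29.5
finger_force: 30.0
time: 14.95
tool_pos: [472.8, 31.4, 45.5]
tcp_rot: [-3.141, 0.241, 3.087]
contact_force: [-1.0, 1.6, -2.2]
grip_width: 29.7
finger_force: 30.0
t 14.95 turn [-0.01  0.02  0.  ] shift [-0.57 -0.04  0.17] grasp now [468.29  31.7   63.98] F [-1.01  1.64 -2.21] w 29.7 q [-0.1   0.41  2.09  0.03  0.4  -1.64]
[0.36 0.46 0.13]
```

```bash
for i in 1 2 3 4; do python3 -m pendant '[-0.04,0.005,0.01,0,0,0,1, -0.04,0.005,0.01,0,0,0,1, 0,0,0,0,0,0,1]' | grep -E "tool_pos|force" ; done
```

```text
tool_pos: [475.8, 31.4, 45.7]
contact_force: [0.9, 0.2, -2.4]
finger_force: 30.0
tool_pos: [478.1, 31.7, 45.6]
contact_force: [0.6, -0.1, -1.6]
finger_force: 30.0
tool_pos: [480.5, 31.9, 45.6]
contact_force: [0.4, 0.3, -2.0]
finger_force: 30.0
tool_pos: [483.0, 32.1, 45.5]
contact_force: [0.0, 0.5, -2.1]
finger_force: 30.0
```

```bash
for i in 1 2 3 4; do python3 -m pendant '[-0.03,-0.002,0.008,0,0,0,1, -0.03,-0.002,0.008,0,0,0,1, 0,0,0,0,0,0,1]' | grep -E "tool_pos|force: \[" ; done
```

```text
tool_pos: [484.7, 31.8, 45.5]
contact_force: [-0.4, -0.3, -2.6]
tool_pos: [486.6, 31.6, 45.4]
contact_force: [-0.0, 0.0, -1.7]
tool_pos: [488.5, 31.4, 45.4]
contact_force: [0.5, 0.2, -1.8]
tool_pos: [490.3, 31.2, 45.4]
contact_force: [-0.3, 0.4, -1.8]
```

```bash
for i in 1 2 3 4; do python3 -m pendant '[-0.03,-0.002,0.008,0,0,0,1, -0.03,-0.002,0.008,0,0,0,1, 0,0,0,0,0,0,1]' | grep -E "tool_pos|force: \[" ; done
```

```text
tool_pos: [491.4, 31.0, 45.1]
contact_force: [-2.4, 0.6, -0.4]
tool_pos: [491.5, 31.1, 44.7]
contact_force: [-9.9, 1.2, 3.5]
tool_pos: [491.5, 31.1, 44.5]
contact_force: [-17.5, 0.2, 12.6]
tool_pos: [491.5, 31.1, 44.2]
contact_force: [-23.8, 1.5, 18.1]
```

The end is up against the stop (force step at TCP x 491.5). Easing the push and letting go.

```bash
python3 -m pendant '[0.06,0,-0.02,0,0,0,1, 0.06,0,-0.02,0,0,0,1, 0.03,0,-0.01,0,0,0,1, 0,0,0,0,0,0,1]'
python3 -m pendant '[0,0,0,0,0,0,0.2, 0,0,0,0,0,0,-0.1, 0,0,0,0,0,0,-0.3, 0,0,0,0,0,0,-0.3, 0,0,0,0,0,0,-0.3]'
python3 - <<'E'
from plan import *
plan([594-210,35,63],np.pi-.055,.24)
for n in("top","scene"): cv2.imwrite(f"pics/{n}6.png",capture(n)[:,:,::-1])
E
```

```text
time: 18.95
tool_pos: [491.5, 30.8, 45.1]
tcp_rot: [-3.141, 0.238, 3.087]
contact_force: [-5.3, 0.8, -1.0]
grip_width: 29.7
finger_force: 30.0
time: 19.45
tool_pos: [493.1, 30.5, 45.8]
tcp_rot: [-3.141, 0.242, 3.087]
contact_force: [0.5, 0.8, 0.8]
grip_width: 58.7
finger_force: 0.0
t 19.45 turn [-0.01  0.03  0.  ] shift [ 3.4  -0.05 -0.79] grasp now [488.59  30.76  64.21] F [0.47 0.79 0.85] w 58.7 q [-0.1   0.44  2.04  0.02  0.42 -1.64]
```

```bash
python3 -m pendant '[0.2,0,-0.05,0,0,0,-0.3, 0.5,-0.01,-0.13,0,0,0,-0.3, 0.7,-0.01,-0.17,0,0,0,-0.3, 0.7,-0.01,-0.17,0,0,0,-0.3, -0.1,0,-0.5,0,0,0,-0.3, -0.2,0,-0.97,0,1,0,-0.3, -0.15,0,-0.97,0,1,0,-0.3, -0.1,0,-1,0,1,0,-0.3, 0,0,-1,0,0.45,0,-0.3, 0,0,-1,0,0,0,-0.3, 0,0,-1,0,0,0,-0.3, 0,0,-1,0,0,0,-0.3]'
python3 - <<'E'
from plan import *
import fit
plan([586.3,-114.8,330],np.pi/2-.055,0)
P={}
for n in("top","scene"):
    im=capture(n); cv2.imwrite(f"pics/{n}7.png",im[:,:,::-1]); v=im.max(2).astype(int)
    e=np.array([proj(n,fit_w)[0] for fit_w in([594-.055*s,25+s*1.0,250] for s in(-95,-172))])
    m=(v<60); 
    # points along axis: centroid of dark pixels perpendicular
    d=(e[1]-e[0])/np.linalg.norm(e[1]-e[0]); pr=np.array([-d[1],d[0]]); Ls=np.linalg.norm(e[1]-e[0])
    ys,xs=np.nonzero(m); q=np.c_[xs,ys]-e[0]; a=q@d; b=q@pr; k=(a>3)&(a<Ls-3)&(abs(b)<9)
    c=np.polyfit(a[k],b[k],1); k2=(abs(b)<9)&(a>0)&(a<Ls+25); print(n,"exp",e.ravel(),"perp offset px near/far",np.polyval(c,[0,Ls]),"end",a[k2].max()-Ls,k.sum())
    P[n]=[e[0]+d*t+pr*np.polyval(c,t) for t in (0,Ls)]
for i in (0,1): print("x at z250:",atz("top",P["top"][i],250), "scene",atz("scene",P["scene"][i],250), "tri", tri(P["scene"][i],P["top"][i]))
E
```

```text
time: 20.75
tool_pos: [423.9, 33.6, 271.3]
tcp_rot: [-3.141, -0.0, 3.087]
contact_force: [0.3, 1.0, -0.7]
grip_width: 59.8
finger_force: 0.0
t 20.75 turn [-0.01  0.   22.5 ] shift [-4.64  5.68 -1.32] grasp now [423.92  33.65 290.27] F [ 0.27  0.99 -0.67] w 59.8 q [-0.1   0.12  1.69 -0.    1.33 -1.62]
top exp [370.6  178.11 396.48 176.16] perp offset px near/far [3.43 6.8 ] end -0.8429872738926889 105
scene exp [273.92 160.2  252.59 146.7 ] perp offset px near/far [1.32 4.3 ] end -1.4388918167933582 56
x at z250: [588.82 -70.38 250.  ] scene [595.28 -71.2  250.  ] tri (array([591.38, -72.68, 244.39]), np.float64(4.340769578977117))
x at z250: [ 582.85 -147.56  250.  ] scene [ 590.2  -151.55  250.  ] tri (array([ 586.18, -151.21,  245.6 ]), np.float64(7.428313752005179))
```

```bash
python3 -m pendant '[0,0,-0.5,0,0,1,-0.3, 0,0,-0.5,0,0,1,-0.3, 0,0,-0.4,0,0,1,-0.3, 0,0,0,0,0,1,-0.3, 0,0,0,0,0,1,-0.3, 0,0,0,0,0,1,-0.3, 0,0,0,0,0,1,-0.3, 0,0,0,0,0,1,-0.3, 0,0,0,0,0,1,-0.3, 0,0,0,0,0,1,-0.3, 0,0,0,0,0,1,-0.3, 0,0,0,0,0,1,-0.3]' >/dev/null
python3 -m pendant '[0,0,0,0,0,1,-0.3, 0,0,0,0,0,1,-0.3, 0,0,0,0,0,1,-0.3, 0,0,0,0,0,1,-0.3, 0,0,0,0,0,1,-0.3, 0,0,0,0,0,1,-0.3, 0,0,0,0,0,1,-0.3, 0,0,0,0,0,1,-0.3, 0,0,0,0,0,1,-0.3, 0,0,0,0,0,1,-0.3, 0,0,0,0,0,0.5,-0.3, 0,0,0,0,0,0,-0.3]'>/dev/null
python3 -m pendant '[-0.66,0.8,0,0,0,0,-0.3, -0.66,0.8,0,0,0,0,-0.3, -0.66,0.8,0,0,0,0,-0.3, -0.66,0.8,0,0,0,0,-0.3, -0.66,0.8,0,0,0,0,-0.3, -0.66,0.8,0,0,0,0,-0.3, -0.66,0.8,0,0,0,0,-0.3, 0,0,0,0,0,0,-0.3, 0,0,0,0,0,0,-0.3]'
python3 - <<'E'
from plan import *
plan([587,-115,250],np.pi/2-.055,0)
t=capture("top"); s=capture("scene")
a=cv2.resize(t[150:210,330:430,::-1],(760,456),interpolation=cv2.INTER_CUBIC); cv2.imwrite("pics/c8.png",a)
cv2.imwrite("pics/scene8.png",cv2.resize(s[100:260,220:420,::-1],(720,576),interpolation=cv2.INTER_CUBIC))
E
```

```text
time: 24.15
tool_pos: [584.4, -114.1, 311.0]
tcp_rot: [-3.139, -0.0, 1.516]
contact_force: [0.0, -0.1, -0.4]
grip_width: 59.8
finger_force: 0.0
t 24.15 turn [-0.03 -0.    0.  ] shift [-0.03  0.09  2.67] grasp now [ 584.41 -114.07  330.02] F [ 0.01 -0.07 -0.38] w 59.8 q [-0.32  0.43  1.16 -0.    1.56 -0.27]
```

View pics/scene8.png

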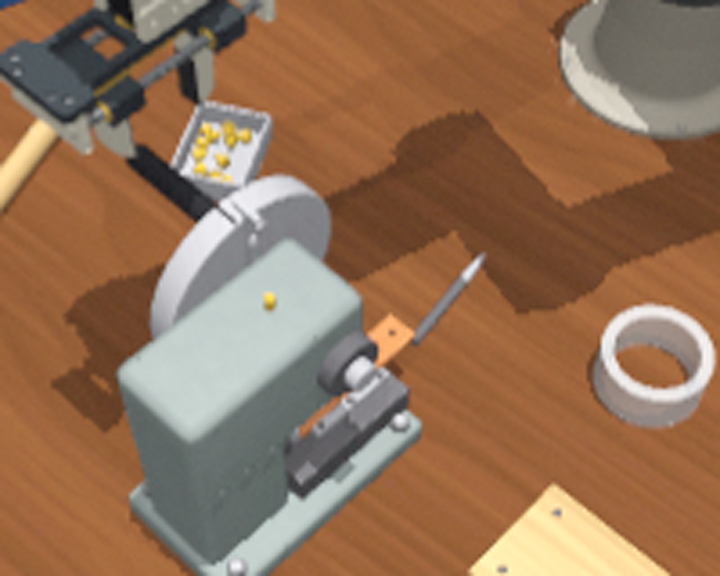

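The crop shows the bar flat in the press, tail at (395,330), and the open gripper over the crank grip at (165,180). Ten pictures are used, so I go on by numbers. Going down on the grip.

```bash
python3 -m pendant '[-0.01,0.02,0.5,0,0,0,-0.3, -0.01,0.03,0.7,0,0,0,-0.3, -0.01,0.03,0.7,0,0,0,-0.3, 0,0,0.5,0,0,0,-0.3, 0,0,0.27,0,0,0,-0.3, 0,0,0,0,0,0,-0.3, 0,0,0,0,0,0,-0.3]'
python3 -m pendant '[0,0,0,0,0,0,0.2, 0,0,0,0,0,0,0.4, 0,0,0,0,0,0,0.5, 0,0,0,0,0,0,0.54, 0,0,0,0,0,0,0.58]'
python3 -m pendant '[0,0,0,0,0,0,0.62, 0,0,0,0,0,0,0.7, 0,0,0,0,0,0,1, 0,0,0,0,0,0,1]'
python3 -c "
from plan import *
plan([587,-115,250],np.pi/2-.055,0)"
```

```text
time: 24.95
tool_pos: [587.2, -114.8, 233.3]
tcp_rot: [3.14, 0.001, 1.516]
contact_force: [0.7, 0.1, 0.5]
grip_width: 59.8
finger_force: 0.0
time: 25.45
tool_pos: [587.1, -115.1, 232.3]
tcp_rot: [3.141, 0.001, 1.516]
contact_force: [-1.3, -0.1, 1.1]
grip_width: 24.3
finger_force: 2.3
time: 25.85
tool_pos: [586.7, -115.1, 232.1]
tcp_rot: [-3.141, 0.001, 1.516]
contact_force: [-2.6, -0.5, 0.4]
grip_width: 20.9
finger_force: 30.0
t 25.85 turn [-0.01  0.01 -0.  ] shift [0.01 0.01 0.04] grasp now [ 586.74 -115.12  251.15] F [-2.62 -0.52  0.41] w 20.9 q [-0.32  0.47  1.3  -0.    1.37 -0.27]
```

```bash
cat > crank.py <<'E'
from plan import *
# tool-unit rows (dy,dz) for 12 x 3.75 deg steps from angle a (deg)
def table(a,st=3.75,n=12):
    t=np.radians(a+st*np.arange(n+1)); print(a,[f"{y:.3f},{z:.3f}" for y,z in zip(-2*np.diff(np.sin(t)),-2*np.diff(np.cos(t)))])
def where(th):
    o=get_obs(); p=o["tool_pos"]; c=np.array([586.7,-115.1,172.1]); u=np.array([np.cos(.055),-np.sin(.055),0])
    d=(p-c); x=d@u; z=d[2]; a=np.degrees(np.arctan2(-x,z))%360; F=o["contact_force"]
    r=np.array([-np.sin(np.radians(a)),np.cos(np.radians(a))]); f=np.array([F@u,F[2]]); tg=np.array([-r[1],r[0]])*1.
    tg=np.array([-np.cos(np.radians(a)),-np.sin(np.radians(a))])
    print("t",round(o["time"],2),"angle",round(a,2),"want",th,"r",round(np.hypot(x,z),2),"Frad",round(f@r,1),"Ftan",round(f@tg,1),"Faxial",F[1].round(1),"finger",round(float(o["finger_force"]),1),"w",round(o["grip_width"],1))
E
python3 -c "
from crank import *
for a in(0,45): table(a)
where(0)"
```

```text
0 ['-0.131,0.004', '-0.130,0.013', '-0.129,0.021', '-0.127,0.030', '-0.125,0.038', '-0.122,0.046', '-0.119,0.054', '-0.115,0.062', '-0.111,0.069', '-0.106,0.076', '-0.101,0.083', '-0.096,0.089']
45 ['-0.089,0.096', '-0.083,0.101', '-0.076,0.106', '-0.069,0.111', '-0.062,0.115', '-0.054,0.119', '-0.046,0.122', '-0.038,0.125', '-0.030,0.127', '-0.021,0.129', '-0.013,0.130', '-0.004,0.131']
t 25.85 angle 359.98 want 0 r 60.05 Frad 0.4 Ftan 2.6 Faxial -0.5 finger 30.0 w 20.9
```

```bash
python3 -m pendant '[0,-0.13,0,0,0,0,1, 0,-0.13,0.01,0,0,0,1, 0,-0.13,0.02,0,0,0,1, 0,-0.13,0.03,0,0,0,1, 0,-0.125,0.04,0,0,0,1, 0,-0.12,0.045,0,0,0,1, 0,-0.12,0.055,0,0,0,1, 0,-0.115,0.06,0,0,0,1, 0,-0.11,0.07,0,0,0,1, 0,-0.105,0.075,0,0,0,1, 0,-0.1,0.085,0,0,0,1, 0,-0.095,0.09,0,0,0,1]'
python3 -c "
from crank import *
where(45)"
```

```text
time: 27.05
tool_pos: [541.9, -111.9, 219.2]
tcp_rot: [-3.14, 0.001, 1.516]
contact_force: [-20.3, 5.5, 31.7]
grip_width: 21.2
finger_force: 30.0
t 27.05 angle 43.63 want 45 r 65.03 Frad 37.1 Ftan -7.0 Faxial 5.5 finger 30.0 w 21.2
```

```bash
python3 -m pendant '[0,-0.06,-0.06,0,0,0,1, 0,-0.06,-0.06,0,0,0,1, 0,0,0,0,0,0,1, 0,0,0,0,0,0,1]'
python3 -c "
from crank import *
where(45)"
```

```text
time: 27.45
tool_pos: [540.5, -111.8, 218.5]
tcp_rot: [-3.14, -0.001, 1.516]
contact_force: [-2.4, 5.6, 5.1]
grip_width: 21.4
finger_force: 30.0
t 27.45 angle 44.96 want 45 r 65.54 Frad 5.5 Ftan -1.6 Faxial 5.6 finger 30.0 w 21.4
```

```bash
sed -i 's/c=np.array(\[586.7,-115.1,172.1\])/c=np.array([579.1,-114.7,172.6])/' crank.py; python3 -c "
from crank import *
where(40.2)
table(40,4,12)"
```

```text
t 27.45 angle 40.15 want 40.2 r 60.02 Frad 5.7 Ftan -1.2 Faxial 5.6 finger 30.0 w 21.4
40 ['-0.104,0.093', '-0.097,0.100', '-0.090,0.107', '-0.082,0.113', '-0.074,0.118', '-0.066,0.123', '-0.057,0.128', '-0.048,0.131', '-0.038,0.134', '-0.029,0.137', '-0.019,0.138', '-0.010,0.139']
```

```bash
python3 -m pendant '[0,-0.105,0.09,0,0,0,1, 0,-0.1,0.1,0,0,0,1, 0,-0.09,0.105,0,0,0,1, 0,-0.085,0.11,0,0,0,1, 0,-0.075,0.12,0,0,0,1, 0,-0.065,0.125,0,0,0,1]'
python3 -c "
from crank import *
where(64)
table(64,4,12)"
```

```text
time: 28.05
tool_pos: [525.2, -110.6, 198.8]
tcp_rot: [-3.141, -0.001, 1.516]
contact_force: [-1.2, 6.3, 3.2]
grip_width: 21.0
finger_force: 30.0
t 28.05 angle 64.12 want 64 r 60.07 Frad 2.8 Ftan -2.2 Faxial 6.3 finger 30.0 w 21.0
64 ['-0.057,0.128', '-0.048,0.131', '-0.038,0.134', '-0.029,0.137', '-0.019,0.138', '-0.010,0.139', '-0.000,0.140', '0.010,0.139', '0.019,0.138', '0.029,0.137', '0.038,0.134', '0.048,0.131']
```

```bash
python3 -m pendant '[0.01,-0.057,0.128,0,0,0,1, 0.01,-0.048,0.131,0,0,0,1, 0.01,-0.038,0.134,0,0,0,1, 0,-0.029,0.137,0,0,0,1, 0,-0.019,0.138,0,0,0,1, 0,-0.01,0.139,0,0,0,1, 0,0,0.14,0,0,0,1, 0,0.01,0.139,0,0,0,1, 0,0.019,0.138,0,0,0,1, 0,0.029,0.137,0,0,0,1, 0,0.038,0.134,0,0,0,1, 0,0.048,0.131,0,0,0,1]'
python3 -c "
from crank import *
where(112)
table(112,3,12)"
```

```text
time: 29.25
tool_pos: [523.8, -110.5, 149.6]
tcp_rot: [-3.141, 0.0, 1.516]
contact_force: [-1.2, 5.3, 2.3]
grip_width: 21.4
finger_force: 30.0
t 29.25 angle 112.56 want 112 r 60.05 Frad 0.5 Ftan -2.7 Faxial 5.3 finger 30.0 w 21.4
112 ['0.042,0.096', '0.047,0.094', '0.052,0.091', '0.056,0.088', '0.061,0.085', '0.065,0.082', '0.069,0.078', '0.073,0.075', '0.077,0.071', '0.081,0.067', '0.084,0.062', '0.087,0.058']
```

Tracking well (radial force under 1 N). Going to 148°, into the pressing zone, more slowly.

```bash
python3 -m pendant '[0.01,0.042,0.096,0,0,0,1, 0.01,0.047,0.094,0,0,0,1, 0.01,0.052,0.091,0,0,0,1, 0,0.056,0.088,0,0,0,1, 0,0.061,0.085,0,0,0,1, 0,0.065,0.082,0,0,0,1, 0,0.069,0.078,0,0,0,1, 0,0.073,0.075,0,0,0,1, 0,0.077,0.071,0,0,0,1, 0,0.081,0.067,0,0,0,1, 0,0.084,0.062,0,0,0,1, 0,0.087,0.058,0,0,0,1]'
python3 -c "
from crank import *
where(148)
table(148,3,12)"
```

```text
time: 30.45
tool_pos: [546.0, -112.0, 122.5]
tcp_rot: [-3.138, 0.002, 1.516]
contact_force: [-12.5, -2.1, 12.3]
grip_width: 21.1
finger_force: 30.0
t 30.45 angle 146.49 want 148 r 60.09 Frad -3.5 Ftan -17.1 Faxial -2.1 finger 30.0 w 21.1
148 ['0.090,0.053', '0.093,0.048', '0.095,0.043', '0.097,0.038', '0.099,0.033', '0.101,0.028', '0.102,0.023', '0.103,0.017', '0.104,0.012', '0.105,0.006', '0.105,0.001', '0.105,-0.005']
```

```bash
python3 -m pendant '[0,0.09,0.053,0,0,0,1, 0,0.093,0.048,0,0,0,1, 0,0.095,0.043,0,0,0,1, 0,0.097,0.038,0,0,0,1, 0,0.099,0.033,0,0,0,1, 0,0.101,0.028,0,0,0,1, 0,0.102,0.023,0,0,0,1, 0,0.103,0.017,0,0,0,1, 0,0.104,0.012,0,0,0,1, 0,0.105,0.006,0,0,0,1, 0,0.105,0,0,0,0,1, 0,0.105,-0.005,0,0,0,1]'
python3 -c "
from crank import *
where(184)
table(184,4,12)"
```

```text
time: 31.65
tool_pos: [583.9, -114.9, 112.9]
tcp_rot: [3.141, 0.003, 1.516]
contact_force: [-2.4, -4.8, 0.8]
grip_width: 21.4
finger_force: 30.0
t 31.65 angle 184.63 want 184 r 59.93 Frad -0.9 Ftan -2.1 Faxial -4.8 finger 30.0 w 21.4
184 ['0.139,-0.015', '0.137,-0.024', '0.135,-0.034', '0.133,-0.043', '0.129,-0.052', '0.125,-0.061', '0.121,-0.070', '0.116,-0.078', '0.110,-0.086', '0.104,-0.093', '0.097,-0.100', '0.090,-0.107']
```

```bash
python3 -m pendant '[-0.01,0.139,-0.015,0,0,0,1, -0.01,0.137,-0.024,0,0,0,1, -0.01,0.135,-0.034,0,0,0,1, -0.01,0.133,-0.043,0,0,0,1, 0,0.129,-0.052,0,0,0,1, 0,0.125,-0.061,0,0,0,1, 0,0.121,-0.07,0,0,0,1, 0,0.116,-0.078,0,0,0,1, 0,0.11,-0.086,0,0,0,1, 0,0.104,-0.093,0,0,0,1, 0,0.097,-0.1,0,0,0,1, 0,0.09,-0.107,0,0,0,1]'
python3 -c "
from crank import *
where(232)
table(232,4,12)"
```

```text
time: 32.85
tool_pos: [625.3, -117.9, 134.6]
tcp_rot: [-3.137, 0.002, 1.516]
contact_force: [-5.0, -6.9, -2.7]
grip_width: 21.4
finger_force: 30.0
t 32.85 angle 230.63 want 232 r 59.88 Frad -1.8 Ftan -5.0 Faxial -6.9 finger 30.0 w 21.4
232 ['0.082,-0.113', '0.074,-0.118', '0.066,-0.123', '0.057,-0.128', '0.048,-0.131', '0.038,-0.134', '0.029,-0.137', '0.019,-0.138', '0.010,-0.139', '-0.000,-0.140', '-0.010,-0.139', '-0.019,-0.138']
```

```bash
python3 -m pendant '[-0.01,0.082,-0.113,0,0,0,1, -0.01,0.074,-0.118,0,0,0,1, -0.01,0.066,-0.123,0,0,0,1, 0,0.057,-0.128,0,0,0,1, 0,0.048,-0.131,0,0,0,1, 0,0.038,-0.134,0,0,0,1, 0,0.029,-0.137,0,0,0,1, 0,0.019,-0.138,0,0,0,1, 0,0.01,-0.139,0,0,0,1, 0,0,-0.14,0,0,0,1, 0,-0.01,-0.139,0,0,0,1, 0,-0.019,-0.138,0,0,0,1]'
python3 -c "
from crank import *
where(280)
table(280,4,12)"
```

```text
time: 34.05
tool_pos: [638.2, -118.9, 181.7]
tcp_rot: [-3.14, 0.001, 1.516]
contact_force: [-0.4, -4.7, -6.2]
grip_width: 21.3
finger_force: 30.0
t 34.05 angle 278.74 want 280 r 59.94 Frad -1.0 Ftan -6.1 Faxial -4.7 finger 30.0 w 21.3
280 ['-0.029,-0.137', '-0.038,-0.134', '-0.048,-0.131', '-0.057,-0.128', '-0.066,-0.123', '-0.074,-0.118', '-0.082,-0.113', '-0.090,-0.107', '-0.097,-0.100', '-0.104,-0.093', '-0.110,-0.086', '-0.116,-0.078']
```

```bash
python3 -m pendant '[-0.01,-0.029,-0.137,0,0,0,1, -0.01,-0.038,-0.134,0,0,0,1, 0,-0.048,-0.131,0,0,0,1, 0,-0.057,-0.128,0,0,0,1, 0,-0.066,-0.123,0,0,0,1, 0,-0.074,-0.118,0,0,0,1, 0,-0.082,-0.113,0,0,0,1, 0,-0.09,-0.107,0,0,0,1, 0,-0.097,-0.1,0,0,0,1, 0,-0.104,-0.093,0,0,0,1, 0,-0.11,-0.086,0,0,0,1, 0,-0.116,-0.078,0,0,0,1]'
python3 -c "
from crank import *
where(328)
table(328,3,11)"
```

```text
time: 35.25
tool_pos: [610.9, -116.9, 223.6]
tcp_rot: [-3.142, -0.0, 1.516]
contact_force: [0.0, -1.0, -10.1]
grip_width: 21.1
finger_force: 30.0
t 35.25 angle 327.99 want 328 r 60.09 Frad -8.5 Ftan -5.4 Faxial -1.0 finger 30.0 w 21.1
328 ['-0.090,-0.053', '-0.093,-0.048', '-0.095,-0.043', '-0.097,-0.038', '-0.099,-0.033', '-0.101,-0.028', '-0.102,-0.023', '-0.103,-0.017', '-0.104,-0.012', '-0.105,-0.006', '-0.105,-0.001']
```

```bash
python3 -m pendant '[0,-0.085,-0.035,0,0,0,1, 0,-0.09,-0.035,0,0,0,1, 0,-0.095,-0.04,0,0,0,1, 0,-0.097,-0.038,0,0,0,1, 0,-0.099,-0.033,0,0,0,1, 0,-0.1,-0.028,0,0,0,1, 0,-0.09,-0.02,0,0,0,1, 0,-0.05,-0.01,0,0,0,1, 0,0,0,0,0,0,1, 0,0,0,0,0,0,1]'
python3 -c "
from crank import *
where(350)"
```

```text
time: 36.25
tool_pos: [590.1, -115.4, 231.6]
tcp_rot: [3.14, -0.0, 1.516]
contact_force: [1.6, 5.4, -1.2]
grip_width: 21.1
finger_force: 30.0
t 36.25 angle 349.38 want 350 r 60.06 Frad -0.9 Ftan -1.5 Faxial 5.4 finger 30.0 w 21.1
```

```bash
python3 -m pendant '[0,-0.07,-0.015,0,0,0,1, 0,-0.07,-0.015,0,0,0,1, 0,0,0,0,0,0,1, 0,0,0,0,0,0,1]'
python3 -c "
from crank import *
where(353.5)"
python3 -m pendant '[0,0,0,0,0,0,0.3, 0,0,0,0,0,0,0, 0,0,0,0,0,0,-0.3, 0,0,0,0,0,0,-0.3, 0,0,-0.5,0,0,0,-0.3, 0,0,-1,0,0,0,-0.3, 0,0,-1,0,0,0,-0.3, 0,-0.7,-0.5,0,0,0,-0.3, 0,-1,0,0,0,0,-0.3, 0,-1,0,0,0,0,-0.3, 0,-1,0,0,0,0,-0.3, 0,-1,0,0,0,0,-0.3]'
cat > grip.py <<'E'
from h import *
import sys
def meas(n,im):
    v=im.max(2).astype(int); e=np.array([proj(n,[586+.055*(s+115),s,250])[0] for s in(-60,-145)])
    d=(e[1]-e[0])/np.linalg.norm(e[1]-e[0]); pr=np.array([-d[1],d[0]]); L=np.linalg.norm(e[1]-e[0])
    ys,xs=np.nonzero(v<60); q=np.c_[xs,ys]-e[0]; a=q@d;b=q@pr;k=(a>3)&(a<L-3)&(abs(b)<7)
    c=np.polyfit(a[k],b[k],1); m=np.polyval(c,L/2); p=e[0]+d*L/2+pr*m; return m,k.sum(),p,atz(n,p,250)
E
python3 - <<'E'
from grip import *
np.set_printoptions(precision=2,suppress=True)
for n in("top","scene"):
    im=capture(n); cv2.imwrite(f"pics/{n}9.png",im[:,:,::-1])
    for f in(0,5,6,7,9): print(n,f,*meas(n,cv2.imread(f"pics/{n}{f}.png")))
print(get_obs()["tool_pos"])
E
```

```text
time: 36.65
tool_pos: [585.9, -115.2, 232.3]
tcp_rot: [3.141, -0.0, 1.516]
contact_force: [1.4, 5.4, -3.3]
grip_width: 21.2
finger_force: 30.0
t 36.65 angle 353.51 want 353.5 r 60.08 Frad -3.2 Ftan -1.5 Faxial 5.4 finger 30.0 w 21.2
time: 37.85
tool_pos: [443.7, -108.2, 321.8]
tcp_rot: [3.141, 0.001, 1.516]
contact_force: [-0.3, 0.0, -0.5]
grip_width: 59.9
finger_force: 0.0
top 0 0.1244521637908319 117 [381.72 182.12] [ 586.31 -102.49  250.  ]
top 5 0.1087374727568033 119 [381.72 182.11] [ 586.36 -102.5   250.  ]
top 6 0.0975632881295246 126 [381.72 182.1 ] [ 586.39 -102.5   250.  ]
top 7 0.09408237283628881 122 [381.72 182.09] [ 586.4 -102.5  250. ]
top 9 0.878045346997079 98 [381.7  182.88] [ 584.03 -102.33  250.  ]
scene 0 -2.0563849965378855 65 [267.4  153.04] [ 593.   -100.53  250.  ]
scene 5 -1.8196721358471184 70 [267.54 152.85] [ 592.28 -100.68  250.  ]
scene 6 -1.9376318319419337 66 [267.47 152.94] [ 592.64 -100.6   250.  ]
scene 7 -2.2002565761102706 60 [267.31 153.15] [ 593.44 -100.43  250.  ]
scene 9 -2.011988938454657 66 [267.42 153.  ] [ 592.86 -100.55  250.  ]
[ 442.42 -107.91  322.49]
```

```bash
python3 - <<'E'
from grip import *
np.set_printoptions(precision=1,suppress=True,linewidth=200)
for f in(7,9):
    g=cv2.imread(f"pics/top{f}.png").mean(2); print(f,"cols 352..366, rows 174..190"); print(g[174:190,352:367].astype(int))
for p in((361.7,178.1),(355,181.5)): print(p,atz("top",p,275),atz("top",p,283))
print(proj("top",[[587,-45,275],[579+4,-45,275],[587,-42,283],[583,-42,283]]))
E
```

```text
7 cols 352..366, rows 174..190
[[154 120 109 105 100 138 208 231 235 234 235 235 232 223 164]
 [150 120 109 103 100 136 213 233 236 235 234 235 235 224 164]
 [150 120 107 103  97 135 209 230 232 232 231 230 231 222 161]
 [144 116 105 101  96 127 194 207 205 205 206 206 215 206 152]
 [144 118 110 104 102 126 175 172 161 161 164 167 181 183 145]
 [159 148 147 143 141 156 200 208 202 200 201 202 205 202 157]
 [180 192 201 200 198 209 230 236 235 234 236 237 237 223 168]
 [181 198 209 212 211 217 228 232 230 234 239 243 240 222 163]
 [158 167 178 185 184 195 223 230 228 228 237 244 242 219 155]
 [134 151 174 183 183 194 234 244 243 239 242 246 244 221 153]
 [129 135 156 167 167 191 240 249 249 248 249 249 246 221 146]
 [124 112 115 115 120 174 240 250 250 250 249 249 245 221 143]
 [124 107 108 102 110 171 238 249 250 250 249 248 244 218 144]
 [124 115 117 113 117 174 234 248 249 249 248 247 243 216 143]
 [124 109 114 112 117 173 231 245 247 247 248 247 241 210 135]
 [119 102 105 102 117 175 229 241 244 245 246 246 241 201 130]]
9 cols 352..366, rows 174..190
[[153 121 107 102  97 135 208
[... 448 characters left out ...]
9 233 238 242 239 221 164]
 [155 164 176 183 181 193 222 229 227 227 236 242 242 216 155]
 [132 149 173 185 182 193 232 243 242 238 242 245 243 220 152]
 [127 133 155 164 168 188 239 249 248 248 248 248 244 219 148]
 [124 108 114 113 121 172 239 249 250 249 249 248 245 218 143]
 [123 111 108 100 107 169 236 249 250 250 249 248 243 214 143]
 [124 112 117 112 115 172 233 247 248 248 248 248 242 212 142]
 [123 109 114 111 117 174 229 243 247 247 248 247 240 205 138]
 [118 104 103 101 116 175 229 241 243 244 246 246 240 200 127]]
(361.7, 178.1) [594.2 -41.7 275. ] [592.4 -41.1 283. ]
(355, 181.5) [584.5 -21.9 275. ] [582.7 -21.4 283. ]
[[362.9 180.5]
 [363.  181.8]
 [362.1 179.9]
 [362.1 181.3]]
```

```bash
python3 - <<'E'
from grip import *
np.set_printoptions(precision=2,suppress=True,linewidth=200)
for n,box in(("top",(368,170,400,196)),("scene",(250,136,274,160)),("scene",(276,146,300,170)),("scene",(255,150,305,200)),("top",(352,150,368,215))):
    A=[cv2.imread(f"pics/{n}{f}.png").mean(2).astype(np.float32)[box[1]:box[3],box[0]:box[2]] for f in(0,7,9)]
    out=[]
    for B in A[1:]:
        W=np.eye(2,3,dtype=np.float32)
        try: cc,W=cv2.findTransformECC(A[0],B,W,cv2.MOTION_TRANSLATION,(3,200,1e-6),None,3); out.append((W[:,2],round(cc,4)))
        except cv2.error as e: out.append("fail")
    print(n,box,out,"absdiff 0-7, 0-9",np.abs(A[1]-A[0]).mean(),np.abs(A[2]-A[0]).mean(), "max",np.abs(A[2]-A[0]).max())
E
```

```text
top (368, 170, 400, 196) [(array([-0.  , -0.01], dtype=float32), 0.9986), 'fail'] absdiff 0-7, 0-9 2.5048077 25.16787 max 153.33333
scene (250, 136, 274, 160) [(array([0.01, 0.  ], dtype=float32), 0.9998), (array([ 0., -0.], dtype=float32), 0.9998)] absdiff 0-7, 0-9 1.3553243 1.2876155 max 14.0
scene (276, 146, 300, 170) [(array([ 0.01, -0.  ], dtype=float32), 1.0), (array([ 0.01, -0.05], dtype=float32), 0.9926)] absdiff 0-7, 0-9 1.222222 2.319445 max 48.66667
scene (255, 150, 305, 200) [(array([-0.,  0.], dtype=float32), 1.0), (array([0.01, 0.01], dtype=float32), 0.9981)] absdiff 0-7, 0-9 1.2562666 1.2293334 max 48.66667
top (352, 150, 368, 215) [(array([ 0.02, -0.66], dtype=float32), 0.9138), (array([0.01, 0.01], dtype=float32), 0.9997)] absdiff 0-7, 0-9 10.729486 4.95 max 11.6666565
```

```bash
python3 - <<'E'
from grip import *
np.set_printoptions(linewidth=220)
a=cv2.imread("pics/scene0.png").mean(2);s=capture("scene");cv2.imwrite("pics/scene10.png",s[:,:,::-1]);b=s.mean(2)
d=np.abs(a-b)>12; x0,y0,x1,y1=240,120,345,270
ys,xs=np.nonzero(d[y0:y1,x0:x1]); print(len(xs)); print(sorted(zip((ys+y0).tolist(),(xs+x0).tolist()))[:60])
print(a[152:166,280:298].astype(int)); print(b[152:166,280:298].astype(int))
E
```

```text
1147
[(134, 343), (134, 344), (135, 340), (135, 341), (135, 342), (135, 343), (135, 344), (136, 338), (136, 339), (136, 340), (136, 341), (136, 342), (136, 343), (136, 344), (137, 335), (137, 336), (137, 337), (137, 338), (137, 339), (137, 340), (137, 341), (137, 342), (137, 343), (137, 344), (138, 332), (138, 333), (138, 334), (138, 335), (138, 336), (138, 337), (138, 338), (138, 339), (138, 340), (138, 341), (138, 342), (138, 343), (138, 344), (139, 324), (139, 325), (139, 326), (139, 327), (139, 328), (139, 331), (139, 332), (139, 333), (139, 334), (139, 335), (139, 336), (139, 337), (139, 338), (139, 339), (139, 340), (139, 341), (139, 342), (139, 343), (139, 344), (140, 321), (140, 322), (140, 323), (140, 324)]
[[132 132 132 131 130 141 177 218 218 231 232 231 228 228 227 226 223 220]
 [130 130 131 132 166 211 221 231 233 234 232 232 227 229 228 228 225 222]
 [128 129 129 168 216 237 237 233 234 234 234 233 229 230 229 229 227 212]
 [115 161 209 222 225 236 237 235 235 234 235 233 231 231 230 217 190 169]
 [111 217 237 237 208 213 235 236 235 234 235 232 232 219 195 170 134 129]
[... 1027 characters left out ...]
232 219 196 170 134 129]
 [ 92 199 236 238 226 177 211 235 237 235 236 224 198 175 138 130 132 130]
 [184 133 190 235 238 218 176 200 234 237 230 183 141 132 126 130 132 132]
 [227 185 121 185 218 236 221 170 198 224 232 202 144 131 129 131 133 131]
 [234 227 213 126 155 217 238 179 145 176 222 230 170 135 131 131 132 132]
 [234 237 238 217 130 177 222 163 126 125 175 193 184 157 133 130 132 132]
 [234 236 239 240 219 180 178 139 124 129 129 187 192 152 133 131 131 133]
 [235 235 238 240 216 166 136 129 125 130 129 171 161 129 130 130 130 131]
 [235 235 238 216 166 136 134 130 127 127 131 124 122 129 130 130 129 132]
 [235 235 215 166 136 132 134 132 126 149 192 140 128 130 128 129 129 131]]
```

The wheel mark, pointer and grip in the scene picture match the start to within about 0.05 px. That is one full revolution, with the pressing load felt on the way and then gone. The gripper is clear, so I hand in.

```bash
python3 -m pendant '[0,0,0,0,0,0,-0.3, 0,0,0,0,0,0,-0.3]' | head -3; python3 -c "
from plant import *
print(close_job())"
```

```text
time: 38.2
tool_pos: [445.8, -108.4, 321.5]
tcp_rot: [3.141, 0.001, 1.516]
the job is handed in; nothing more can be done
None
```

The job is handed in at 38.2 s: the bar is home against the stop and left in the press, and the wheel went one full turn back to its starting position in the camera; I felt the pressing load come and go but could not see the stud, and one uncorrected stretch early in the turn put about 37 N on the grip.

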